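Load the print-fuming chamber

TASK

Draw the blue tray all the way out of the fuming chamber by its yellow tab and stand every jar, tin and pot from the bench upright in it, one to a cell so that none touch. Then slide the loaded tray fully home under the chamber roof and, only once it is in, throw the red lever all the way over to start the fan. Leave the torch and the powder pot where they are.

Things in the scene. Friction and masses are not known exactly. Their poses are not given: they have to be found in the camera images.
- jar0: exhibit (may be absent): amber glass jar with a black lid and a white label, a straight upright cylinder 48 mm across, 80 mm tall, about 0.11 to 0.22 kg, bottom-heavy, loose on the bench; origin at the centre of its underside, z up along its axis
- jar1: exhibit (may be absent): amber glass jar with a black lid and a white label, a straight upright cylinder 48 mm across, 80 mm tall, about 0.11 to 0.22 kg, bottom-heavy, loose on the bench; origin at the centre of its underside, z up along its axis
- tin0: exhibit (may be absent): bright metal tin with a red band, a straight upright cylinder 46 mm across, 70 mm tall, about 0.11 to 0.22 kg, bottom-heavy, loose on the bench; origin at the centre of its underside, z up along its axis
- tin1: exhibit (may be absent): bright metal tin with a red band, a straight upright cylinder 46 mm across, 70 mm tall, about 0.11 to 0.22 kg, bottom-heavy, loose on the bench; origin at the centre of its underside, z up along its axis
- pot0: exhibit (may be absent): white plastic pot with an orange lid and a green band, a straight upright cylinder 47 mm across, 74 mm tall, about 0.11 to 0.22 kg, bottom-heavy, loose on the bench; origin at the centre of its underside, z up along its axis
- pot1: exhibit (may be absent): white plastic pot with an orange lid and a green band, a straight upright cylinder 47 mm across, 74 mm tall, about 0.11 to 0.22 kg, bottom-heavy, loose on the bench; origin at the centre of its underside, z up along its axis
- tray (a joint): sliding travel of the blue divided tray, m: 0 = fully home inside the chamber, 0.18 = fully drawn out (end stop), towards the robot. Slides with about 1.5 N of friction and stays where it is left
- tray_in (a point): centre of the blue tray's inner floor, 10 mm above the bench, moving with the tray; x points into the chamber (the tray draws out along -x), y left, z up. Tray 135 (x) by 260 (y) mm outside; walls and dividers 5 mm thick, tops 31 mm above its floor. 2 x 3 cells centred at x = +-32.5, y = -85, 0, +85 mm, each 60 (x) by 80 (y) mm inside; most finger room when closing along y
- tray_grip (a point): grip point of the tray's yellow upright tab, 72 mm above the bench, on the robot's side of the tray and fixed to it; the tab is 12 mm thick (y) and 26 mm long (x), its top 90 mm above the bench; pinch it across y from above. Same axes as tray_in. When the tray is home the tab's centre is 68 mm in front of the chamber's front
- chamber: fuming chamber, a low white box with a clear roof and an open front with blue edges, fixed to the bench. Origin on the bench under the centre of its mouth; x points into it, y left, z up. 165 mm deep (x), 314 mm wide (y), roof underside 103 mm and top 109 mm above the bench; two 12 mm high aluminium runners reach 200 mm in front of it at y = +-141 mm
- fan (a joint): chamber's red fan lever, rad: 0 = off (it leans to the chamber's -y, the right seen from the robot), 1.0 = fully on (leans to +y, left). It is stiff enough to stay where it is left and needs only a light sideways push near the tip
- fan_tip (a point): centre of the ball at the tip of the red fan lever, on a block in the middle of the chamber's roof near the front edge; the lever is 55 mm long with a 26 mm ball; the ball's centre is 182 to 189 mm above the bench and moves about 53 mm along the chamber's +y from off to on, evenly about the middle plane. Push it with shut fingers from its -y side
- torch: bystander: black torch standing on its head, 54 mm across, 155 mm tall; origin centre of underside
- powder: bystander: shallow clear pot of orange powder, 66 mm across, 28 mm tall; origin centre of underside

How it is judged (in metres and radians):
On the way, in this order (a step that is already met when the one before it is completed fails the run):
1. the tray is drawn fully out (value of joint tray above 0.168 m), for 0.2 s.
2. with the tray out, every exhibit present stands upright in a cell, let go (value of joint tray above 0.12 m and x of jar0 in the frame of tray_in between -0.06 and 0.06 m and y of jar0 in the frame of tray_in between -0.125 and 0.125 m and z of jar0 in the frame of tray_in between -0.004 and 0.005 m and angle between each of jar0, jar1, tin0, tin1, pot0, pot1's own z axis and vertical below 0.1 rad and x of jar1 in the frame of tray_in between -0.06 and 0.06 m and y of jar1 in the frame of tray_in between -0.125 and 0.125 m and z of jar1 in the frame of tray_in between -0.004 and 0.005 m and x of tin0 in the frame of tray_in between -0.06 and 0.06 m and y of tin0 in the frame of tray_in between -0.125 and 0.125 m and z of tin0 in the frame of tray_in between -0.004 and 0.005 m and x of tin1 in the frame of tray_in between -0.06 and 0.06 m and y of tin1 in the frame of tray_in between -0.125 and 0.125 m and z of tin1 in the frame of tray_in between -0.004 and 0.005 m and x of pot0 in the frame of tray_in between -0.06 and 0.06 m and y of pot0 in the frame of tray_in between -0.125 and 0.125 m and z of pot0 in the frame of tray_in between -0.004 and 0.005 m and x of pot1 in the frame of tray_in between -0.06 and 0.06 m and y of pot1 in the frame of tray_in between -0.125 and 0.125 m and z of pot1 in the frame of tray_in between -0.004 and 0.005 m and contact force between the fingers and jar0 below 0.3 N and contact force between the fingers and jar1 below 0.3 N and contact force between the fingers and tin0 below 0.3 N and contact force between the fingers and tin1 below 0.3 N and contact force between the fingers and pot0 below 0.3 N and contact force between the fingers and pot1 below 0.3 N), for 0.3 s.
3. the loaded tray is fully home in the chamber (value of joint tray below 0.008 m and x of jar0 in the frame of tray_in between -0.06 and 0.06 m and y of jar0 in the frame of tray_in between -0.125 and 0.125 m and z of jar0 in the frame of tray_in between -0.004 and 0.005 m and angle between each of jar0, jar1, tin0, tin1, pot0, pot1's own z axis and vertical below 0.1 rad and x of jar1 in the frame of tray_in between -0.06 and 0.06 m and y of jar1 in the frame of tray_in between -0.125 and 0.125 m and z of jar1 in the frame of tray_in between -0.004 and 0.005 m and x of tin0 in the frame of tray_in between -0.06 and 0.06 m and y of tin0 in the frame of tray_in between -0.125 and 0.125 m and z of tin0 in the frame of tray_in between -0.004 and 0.005 m and x of tin1 in the frame of tray_in between -0.06 and 0.06 m and y of tin1 in the frame of tray_in between -0.125 and 0.125 m and z of tin1 in the frame of tray_in between -0.004 and 0.005 m and x of pot0 in the frame of tray_in between -0.06 and 0.06 m and y of pot0 in the frame of tray_in between -0.125 and 0.125 m and z of pot0 in the frame of tray_in between -0.004 and 0.005 m and x of pot1 in the frame of tray_in between -0.06 and 0.06 m and y of pot1 in the frame of tray_in between -0.125 and 0.125 m and z of pot1 in the frame of tray_in between -0.004 and 0.005 m), for 0.2 s.
4. the fan lever is thrown over (value of joint fan above 0.85 rad), for 0.2 s.
At the end, for the whole second after the job is handed in: Every exhibit present stands on the floor of a tray cell (within 5 mm of the floor, tilt under 0.1 rad), one to a cell as the cells only hold one; it is at rest and released; the tray is within 8 mm of home; the lever is past 0.85 rad (all of step 3 and value of joint fan above 0.85 rad and contact force between the fingers and jar0 below 0.3 N and linear speed of each of jar0, jar1, tin0, tin1, pot0, pot1 below 0.02 m/s and contact force between the fingers and jar1 below 0.3 N and contact force between the fingers and tin0 below 0.3 N and contact force between the fingers and tin1 below 0.3 N and contact force between the fingers and pot0 below 0.3 N and contact force between the fingers and pot1 below 0.3 N); the robot touches nothing.
It fails at once if the torch is moved by more than 30 mm (distance of torch from where it was at the start of the episode above 0.03 m).
It fails at once if the powder pot is moved by more than 30 mm (distance of powder from where it was at the start of the episode above 0.03 m).
Of jar0, jar1, tin0, tin1, pot0, pot1 only 4 to 6 are there at a start; the rules pass over those that are not, and their reading is None.
At some moment in a run one of jar0, jar1, tin0, tin1, pot0, pot1 may be knocked a few centimetres aside while the robot is not near it.
It also fails if it takes over 210 s, if anything falls off the work surface, if the arm or the gripper's body presses on something with over 40 N, if the wrist force passes 120 N, or if a joint passes its speed limit or range.

ROBOT

A 6-joint arm with a two-finger parallel gripper is mounted at the origin on the work surface. World frame = base frame: x ahead of the robot, y to its left, z up, the work surface at z = 0. Lengths are in m, angles in degrees, forces in N, time in s.
With the tool pointing down it reaches from about 0.4 to 0.825 m from the base axis. Payload 7 kg.
Tool frame: the origin (TCP) lies at the very end of the fingers, on their centre line; the grasp point (between the pads) lies tcp_to_grasp behind it (tcp_to_grasp is the distance from the TCP to the grasp point, in m); x points along the fingers, y is the direction in which the jaws open and shut, and the axes are right-handed (so a half turn about x gives the same grasp; the last joint's range is limited). The gripper opens to 88 mm and grips with 3 to 60 N. Pads are 19 mm wide; open, the fingers measure 130 mm over their backs; the gripper's body (78 mm by 193 mm) begins 47 mm behind the grasp point.
Start: joints at [-57.577, 20.546, 0.682, 0, -70.136, -16.507], TCP at [0.185, -0.649, 0.227] pointing down, gripper open.
Joint ranges: [-176.03, 176.03], [-82.01, 121.73], [-58.28, 71.71], [-173.87, 95.51], [-174.79, -0.11], [-173.66, 173.66]. Speed limits (degrees/s): [136.94, 136.94, 172.46, 180, 180, 180].

INTERFACE

Orientations are given as [roll, pitch, yaw] about the fixed x, y, z axes, in that order (R = Rz(yaw) Ry(pitch) Rx(roll)).
In Python, from plant import * gives the robot as it stands. The module is installed in compiled form; this text tells all that it offers.
- The arm moves only by the shell command python3 -m pendant 'ROWS'. ROWS is JSON, a list of rows, each an object with "claw": the finger opening in mm, from 0 to 87.6; "linear": the shift along the tool's x, y, z in mm, a list of three; "twist": the turn about the tool's x in rad. In form: [{"claw": claw, "linear": [tx, ty, tz], "twist": twist}, ...]. A call has exactly 10 rows; each row shifts and turns the commanded pose from where the row before left it, along the tool's axes as they then stand; what a row does not reach is not made up. A row lasts 1/12 s, in which the tool goes at most 41.7 mm and 7.16 degrees, less where a joint would pass 70% of its speed; a pose out of reach is approached as far as the arm can. A call with a gripper value outside its range is refused whole. The fingers move at their own pace and stop on an object; the grip force is fixed at half the most. Time passes only in rows, so rows that do not move let the fingers close, or fill a call up. It gives the time, the measured TCP pose, the force and the opening at its end, in the units of the state.
- get_obs(): the state, without advancing time (a new reading comes with each control period).
- snapshot(name): name is "scene" or "top"; returns (picture, depth): 420x560x3 uint8, red, green, blue; 420x560 float32, m along the optical axis (not along the pixel's ray), 0 where there is no reading.
- camera_params(name): a dict with "fx", "fy", "cx", "cy" (pixels), "rvec" (rotation vector, rad) and "tvec" (3), from world to camera coordinates, as OpenCV has them. Camera axes: x right, y down, z forward; pixel columns grow to the right and rows downward; lengths in m; the calibration is good to about 2 mm. A picture is of the moment at which its call begins. camera_params takes no time and is no camera call.
- close_job(): hands the job in, once; it reports no verdict.
Trained networks look in the newest picture that a camera, given by its name, has taken for a name from the list of things; names that differ only in an ending like _2 or _b are one class to them, and where a whole thing is asked for, a point or a joint stands for the part that bears it (a point fixed in the world has none). Each returns a list of dicts, best first, with "confidence" (0 to 1); they miss things now and then, are a little off and sometimes report something else, mostly with a low value. They report only what shows in the picture. A call takes as long as a camera call.
- boxes_of(camera, target): "xy" ([column, row] in pixels, amid what is visible of it).
The state is a dict: "clock": time; "joint_pos": joint angles; "qvel": joint speeds; "tau": joint torques, N m; "tool_pos": TCP position; "orientation": TCP orientation; "force": force on the tool from outside, world axes, zero at the start; "moment": the same for the moment, N m; "opening": finger opening in m.
Only numpy, scipy, OpenCV 4.12 (cv2) and the standard library are available. Lean on these libraries where they do the work, as an engineer would, in place of code of your own. Each camera call takes 0.05 s, during which the arm holds its last target. There are 200 camera calls.

## Working session

There is one attempt and no reset: what is moved stays moved. The work goes in short steps, Python scripts to look and compute and a shell command to move; the robot and the scene stay as the last step left them, time stands still between calls to the robot, and variables do not carry over. Pictures are saved under pics/ and viewed, about 12 in all and at most 16, crops included, and the job is handed in when it is done.

```bash
mkdir -p pics
cat > h.py <<'E'
from plant import *
import numpy as np, cv2
from scipy.spatial.transform import Rotation as Ro
def cam(n):
    c=camera_params(n); R=cv2.Rodrigues(np.array(c["rvec"],float))[0]; return c,R,np.array(c["tvec"],float).ravel()
def atz(n,u,v,z):
    "pixel ray met with plane z"
    c,R,t=cam(n); d=R.T@np.array([(u-c["cx"])/c["fx"],(v-c["cy"])/c["fy"],1]); o=-R.T@t
    return o+d*(z-o[2])/d[2]
def cloud(n,depth):
    c,R,t=cam(n); v,u=np.mgrid[:420,:560]
    P=np.stack([(u-c["cx"])/c["fx"]*depth,(v-c["cy"])/c["fy"]*depth,depth],-1)
    return (P-t)@R
def save(n,name,scale=1):
    im,d=snapshot(n); cv2.imwrite("pics/"+name,cv2.resize(im[:,:,::-1],None,fx=scale,fy=scale)); return im,d
E
python3 - <<'E'
from h import *
o=get_obs(); print(o)
import plant; print([k for k in dir(plant) if 'tcp' in k.lower()])
try: print(tcp_to_grasp)
except Exception as e: print(e)
for n in("top","scene"):
    im,d=save(n,n+"0.png"); P=cloud(n,d); c,R,t=cam(n); print(n,-R.T@t)
    for k in("jar0","tin0","pot0","torch","powder","chamber","tray_grip","fan_tip","tray_in"):
        for b in boxes_of(n,k):
            u,v=b["xy"]; p=P[int(v),int(u)]
            print(n,k,round(b["confidence"],2),[round(u),round(v)],p.round(3))
E
```

```text
{'clock': 0.0, 'joint_pos': array([-5.75781055e+01,  2.05898186e+01,  6.33162926e-01, -1.85915599e-02,
       -7.01359137e+01, -1.65056498e+01]), 'qvel': array([-0.01840109, -0.03631532,  0.02706471, -0.03693616,  0.02435859,
       -0.09193551]), 'tau': array([-7.63051848e-04, -5.82726753e+01,  2.93056512e+01,  6.99719444e+00,
        6.95014576e-03, -1.33099084e-04]), 'tool_pos': array([ 0.18492089, -0.64866362,  0.2256411 ]), 'orientation': array([ 95.81531852,  89.90579467, 111.72523185]), 'force': array([-0.3515833 ,  0.30231863,  0.25949962]), 'moment': array([ 0.01010979, -0.02549567,  0.00873871]), 'opening': 0.08732837443085296}
['tcp_to_grasp']
0.0188
top [0.39444571 0.01410851 1.2047798 ]
top jar0 0.95 [405, 224] [ 0.538 -0.265  0.08 ]
top jar0 0.7 [412, 276] [ 0.419 -0.276  0.081]
top tin0 0.69 [123, 243] [0.496 0.405 0.074]
top tin0 0.63 [171, 271] [0.43  0.289 0.071]
top pot0 0.91 [460, 243] [ 0.495 -0.393  0.076]
top pot0 0.64 [172, 230] [0.529 0.288 0.07 ]
top torch 0.97 [451, 170] [ 0.663 -0.374  0.101]
top powder 0.86 [145, 175] [0.674 0.371 0.032]
top chamber 0.87 
[... 236 characters left out ...]
09]
scene [1.04316843 0.55411173 1.09637387]
scene jar0 0.67 [254, 141] [ 0.439 -0.267  0.058]
scene jar0 0.57 [224, 159] [ 0.56  -0.257  0.075]
scene tin0 0.98 [401, 266] [0.445 0.304 0.072]
scene tin0 0.56 [420, 317] [0.515 0.419 0.069]
scene pot0 0.9 [370, 289] [0.55  0.296 0.071]
scene pot0 0.76 [210, 129] [ 0.514 -0.389  0.072]
scene torch 0.55 [168, 157] [ 0.672 -0.371  0.076]
scene powder 0.87 [352, 359] [0.688 0.376 0.028]
scene chamber 0.79 [223, 254] [0.761 0.009 0.108]
scene tray_grip 0.78 [265, 226] [ 0.594 -0.038  0.009]
scene tray_grip 0.39 [256, 140] [ 0.438 -0.262  0.066]
scene fan_tip 0.53 [223, 212] [ 0.717 -0.034  0.191]
scene tray_in 0.86 [268, 230] [ 0.592 -0.025  0.007]
```

```bash
cat > meas.py <<'E'
from h import *
def cluster(tag="",zlo=.055,zhi=.09):
    im,d=snapshot("top"); P=cloud("top",d)
    m=((P[...,2]>zlo)&(P[...,2]<zhi)&(d>0)).astype(np.uint8)
    n,l,s,c=cv2.connectedComponentsWithStats(m,connectivity=4)
    for i in range(1,n):
        if s[i,4]>60:
            q=P[l==i]; zt=np.percentile(q[:,2],70); q=q[abs(q[:,2]-zt)<.006]
            (cx,cy),r=cv2.minEnclosingCircle(q[:,:2].astype(np.float32)); mid=(np.percentile(q,2,axis=0)+np.percentile(q,98,axis=0))/2
            rgb=np.median(im[l==i],axis=0)
            print("px",c[i].round(),"n",s[i,4],"mid",mid.round(4),"circ",round(cx,4),round(cy,4),round(r,4),rgb)
    return im,d,P
if __name__=="__main__": cluster()
E
python3 meas.py
```

```text
px [ 45. 123.] n 108 mid [0.8007 0.62   0.0643] circ 0.8004 0.6194 0.032 [94.5 74.5  0. ]
px [449. 174.] n 86 mid [ 0.6629 -0.3848  0.0795] circ 0.6644 -0.3884 0.0178 [7.5 8.  8. ]
px [410. 219.] n 353 mid [ 0.5521 -0.2788  0.0792] circ 0.5521 -0.2791 0.0244 [21. 21. 21.]
px [169. 227.] n 322 mid [0.5335 0.2956 0.0739] circ 0.5331 0.2957 0.0237 [129.  71.   7.]
px [119. 240.] n 312 mid [0.5047 0.4147 0.0702] circ 0.5047 0.4153 0.0231 [114. 113. 115.]
px [464. 243.] n 349 mid [ 0.4933 -0.405   0.0726] circ 0.4936 -0.4057 0.0236 [129.  68.   4.]
px [168. 272.] n 307 mid [0.4274 0.2958 0.07  ] circ 0.427 0.2956 0.0233 [118. 117. 119.]
px [414. 273.] n 367 mid [ 0.4235 -0.282   0.0791] circ 0.4234 -0.2821 0.0242 [22. 22. 23.]
px [538. 313.] n 1873 mid [ 0.3273 -0.5689  0.0763] circ 0.3295 -0.5579 0.082 [52. 54. 52.]
```

View pics/top0.png

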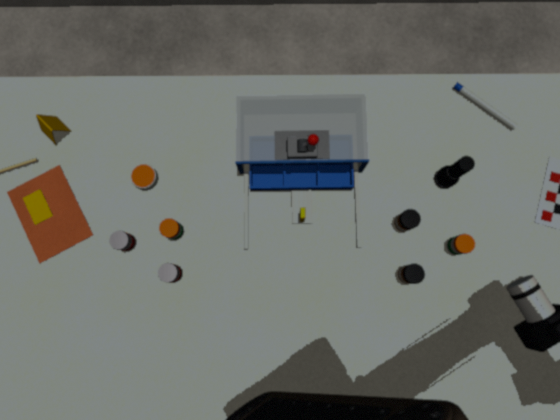

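View pics/scene0.png

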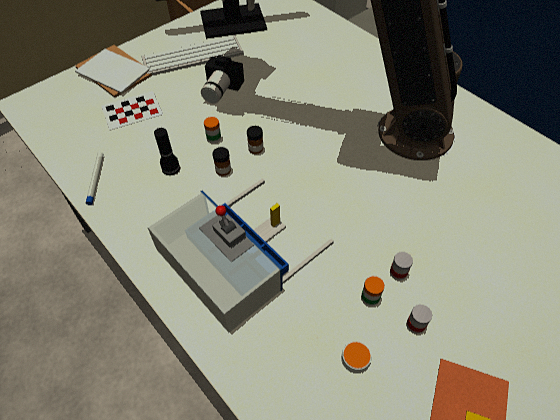

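The top view shows six exhibits: jars at (410,219) and (414,273), pots at (464,243) and (169,227), tins at (119,240) and (168,272). The tab is at (302,214), the lever ball at (313,140) and the torch at about (449,174). Next I'll measure the chamber frame and the tab.

Run:
```python
from h import *
im,d=snapshot("top"); P=cloud("top",d); hsv=cv2.cvtColor(im,cv2.COLOR_RGB2HSV).astype(int)
v,u=np.mgrid[:420,:560]
def box(a,b,c,e): return (u>=a)&(u<b)&(v>=c)&(v<e)&(d>0)
y=box(290,320,200,228)&(hsv[...,0]>20)&(hsv[...,0]<35)&(hsv[...,1]>120)&(hsv[...,2]>60)
q=P[y]; print("tab",len(q),q.min(0).round(3),q.max(0).round(3)); t=q[q[:,2]>.08]; print("tabtop",len(t),t.min(0).round(4),t.max(0).round(4),t.mean(0).round(4))
for nm,b in(("L",box(238,256,178,255)),("R",box(345,366,195,255))):
    q=P[b&(P[...,2]>.007)&(P[...,2]<.02)]; f=np.polyfit(q[:,0],q[:,1],1); print("runner",nm,len(q),f.round(4),q.min(0).round(3),q.max(0).round(3), np.degrees(np.arctan(f[0])), "y at .6",np.polyval(f,.6))
bl=box(230,372,150,178)&(hsv[...,0]>105)&(hsv[...,0]<130)&(hsv[...,1]>150)&(P[...,2]>.095)
q=P[bl]; f=np.polyfit(q[:,1],q[:,0],1); print("edge",len(q),f.round(4),q.min(0).round(3),q.max(0).round(3))
for n in ("top","scene"):
    if n=="scene": im,d=snapshot(n); P=cloud(n,d); hsv=cv2.cvtColor(im,cv2.COLOR_RGB2HSV).astype(int)
    r=(P[...,2]>.17)&(P[...,2]<.22)&((hsv[...,0]<8)|(hsv[...,0]>172))&(hsv[...,1]>150)&(abs(P[...,1])<.12)&(d>0)
    q=P[r]; print("ball",n,len(q),q.mean(0).round(3),q.min(0).round(3),q.max(0).round(3))
y=(hsv[...,0]>20)&(hsv[...,0]<35)&(hsv[...,1]>120)&(hsv[...,2]>60)&(abs(P[...,1])<.1)&(d>0)&(P[...,2]>.05)&(P[...,0]<.65)
q=P[y]; print("tab scene",len(q),q.min(0).round(4),q.max(0).round(4))
for R in [Ro.from_euler('xyz',get_obs()["orientation"],degrees=True).as_matrix()]: print(R.round(3))
```

```text
tab 50 [ 0.553 -0.027  0.072] [ 0.577 -0.018  0.095]
tabtop 42 [ 0.5538 -0.0273  0.081 ] [ 0.5766 -0.0179  0.0949] [ 0.5651 -0.0233  0.089 ]
runner L 313 [-0.0373  0.1372] [0.488 0.094 0.007] [0.667 0.122 0.019] -2.136684499715713 y at .6 0.11480278745586066
runner R 212 [ 0.004  -0.1668] [ 0.489 -0.171  0.007] [ 0.621 -0.14   0.018] 0.22992731482321951 y at .6 -0.16442919813941123
edge 256 [-0.0097  0.6834] [ 0.68  -0.176  0.095] [0.687 0.132 0.113]
ball top 89 [ 0.712 -0.044  0.193] [ 0.702 -0.054  0.182] [ 0.724 -0.034  0.198]
ball scene 97 [ 0.638 -0.022  0.193] [ 0.146 -0.053  0.176] [0.728 0.118 0.22 ]
tab scene 80 [ 0.5555 -0.0294  0.05  ] [ 0.5817 -0.0143  0.0935]
[[-0.    -0.274  0.962]
 [ 0.     0.962  0.274]
 [-1.     0.    -0.   ]]
```

```bash
python3 -m pendant '[{"claw":87,"linear":[0,0,0],"twist":0.0925},{"claw":87,"linear":[0,0,0],"twist":0.0925},{"claw":87,"linear":[0,0,0],"twist":0.0925},{"claw":87,"linear":[0,26,16],"twist":0},{"claw":87,"linear":[0,26,16],"twist":0},{"claw":87,"linear":[0,26,16],"twist":0},{"claw":87,"linear":[0,26,16],"twist":0},{"claw":87,"linear":[0,26,16],"twist":0},{"claw":87,"linear":[0,26,16],"twist":0},{"claw":87,"linear":[0,26,16],"twist":0}]'
python3 -m pendant '[{"claw":60,"linear":[0,26,16],"twist":0},{"claw":60,"linear":[0,26,16],"twist":0},{"claw":60,"linear":[0,26,16],"twist":0},{"claw":60,"linear":[0,26,16],"twist":0},{"claw":60,"linear":[0,26,16],"twist":0},{"claw":60,"linear":[0,26,16],"twist":0},{"claw":60,"linear":[0,26,16],"twist":0},{"claw":60,"linear":[0,26,16],"twist":0},{"claw":60,"linear":[0,26,16],"twist":0},{"claw":60,"linear":[0,26,16],"twist":0}]'
python3 -m pendant '[{"claw":60,"linear":[0,26,16],"twist":0},{"claw":60,"linear":[0,26,16],"twist":0},{"claw":60,"linear":[0,26,16],"twist":0},{"claw":60,"linear":[0,26,16],"twist":0},{"claw":60,"linear":[0,26,16],"twist":0},{"claw":60,"linear":[0,26,16],"twist":0},{"claw":60,"linear":[0,26,16],"twist":0},{"claw":60,"linear":[0,0,0],"twist":0},{"claw":60,"linear":[0,0,0],"twist":0},{"claw":60,"linear":[0,0,0],"twist":0}]'
```

```text
clock: 1.98
tool_pos: [0.2976, -0.4658, 0.2267]
orientation: [-42.9, 90.0, -42.9]
force: [0.9, -0.6, -1.0]
opening: 0.0872
clock: 2.82
tool_pos: [0.4576, -0.2056, 0.2269]
orientation: [-5.7, 90.0, -5.6]
force: [1.3, -0.6, -0.0]
opening: 0.0601
clock: 3.65
tool_pos: [0.5686, -0.025, 0.2264]
orientation: [-167.5, 90.0, -167.5]
force: [-0.9, -0.6, 0.5]
opening: 0.0603
```

```bash
python3 -m pendant '[{"claw":60,"linear":[25,0,-1],"twist":0},{"claw":60,"linear":[25,1,0],"twist":0},{"claw":60,"linear":[25,1,0],"twist":0},{"claw":60,"linear":[25,0,0],"twist":0},{"claw":60,"linear":[25,0,0],"twist":0},{"claw":60,"linear":[25,0,0],"twist":0},{"claw":60,"linear":[20,0,0],"twist":0},{"claw":60,"linear":[0,0,0],"twist":0},{"claw":60,"linear":[0,0,0],"twist":0},{"claw":60,"linear":[0,0,0],"twist":0}]'
python3 -m pendant '[{"claw":0,"linear":[0,0,0],"twist":0},{"claw":0,"linear":[0,0,0],"twist":0},{"claw":0,"linear":[0,0,0],"twist":0},{"claw":0,"linear":[0,0,0],"twist":0},{"claw":0,"linear":[0,0,0],"twist":0},{"claw":0,"linear":[0,0,0],"twist":0},{"claw":0,"linear":[0,0,0],"twist":0},{"claw":0,"linear":[0,0,0],"twist":0},{"claw":0,"linear":[0,0,0],"twist":0},{"claw":0,"linear":[0,0,0],"twist":0}]'
```

```text
clock: 4.48
tool_pos: [0.5686, -0.0235, 0.058]
orientation: [1.8, 89.9, 1.8]
force: [0.5, -0.7, 0.2]
opening: 0.06
clock: 5.32
tool_pos: [0.5672, -0.025, 0.0565]
orientation: [-126.1, 89.8, -126.0]
force: [-0.2, -10.6, 1.0]
opening: 0.0118
```

```bash
python3 -m pendant '[{"claw":0,"linear":[0,-1,-6],"twist":0},{"claw":0,"linear":[0,-1,-13],"twist":0},{"claw":0,"linear":[0,0,-15],"twist":0},{"claw":0,"linear":[0,0,-15],"twist":0},{"claw":0,"linear":[0,0,-15],"twist":0},{"claw":0,"linear":[0,0,-15],"twist":0},{"claw":0,"linear":[0,0,-15],"twist":0},{"claw":0,"linear":[0,0,-13],"twist":0},{"claw":0,"linear":[0,0,-8],"twist":0},{"claw":0,"linear":[0,0,0],"twist":0}]'
python3 -m pendant '[{"claw":0,"linear":[0,0,-3],"twist":0},{"claw":0,"linear":[0,0,-3],"twist":0},{"claw":0,"linear":[0,0,-3],"twist":0},{"claw":0,"linear":[0,0,-2],"twist":0},{"claw":0,"linear":[0,0,-2],"twist":0},{"claw":0,"linear":[0,0,0],"twist":0},{"claw":0,"linear":[0,0,0],"twist":0},{"claw":0,"linear":[0,0,0],"twist":0},{"claw":0,"linear":[0,0,0],"twist":0},{"claw":0,"linear":[0,0,0],"twist":0}]'
```

```text
clock: 6.15
tool_pos: [0.4504, -0.0263, 0.0565]
orientation: [-147.1, 89.8, -147.1]
force: [-2.4, -7.6, 0.4]
opening: 0.012
clock: 6.98
tool_pos: [0.4417, -0.0263, 0.0566]
orientation: [-39.9, 89.8, -39.8]
force: [12.6, -17.3, -12.0]
opening: 0.0119
```

```bash
python3 -m pendant '[{"claw":60,"linear":[0,0,0],"twist":0},{"claw":60,"linear":[0,0,0],"twist":0},{"claw":60,"linear":[0,0,0],"twist":0},{"claw":60,"linear":[0,0,0],"twist":0},{"claw":60,"linear":[-20,0,0],"twist":0},{"claw":87,"linear":[-30,0,0],"twist":0},{"claw":87,"linear":[-30,0,0],"twist":0},{"claw":87,"linear":[-30,0,0],"twist":0},{"claw":87,"linear":[-30,-20,0],"twist":0},{"claw":87,"linear":[0,-30,0],"twist":0}]'
python3 -m pendant '[{"claw":87,"linear":[0,-30,0],"twist":0},{"claw":87,"linear":[0,-30,0],"twist":0},{"claw":87,"linear":[0,-30,0],"twist":0},{"claw":87,"linear":[0,-30,0],"twist":0},{"claw":87,"linear":[0,-30,0],"twist":0},{"claw":87,"linear":[0,-30,0],"twist":0},{"claw":87,"linear":[0,-30,0],"twist":0},{"claw":87,"linear":[0,0,0],"twist":0},{"claw":87,"linear":[0,0,0],"twist":0},{"claw":87,"linear":[0,0,0],"twist":0}]'
cat > tray.py <<'E'
from h import *
def tray(name):
    im,d=save("top",name); P=cloud("top",d); hsv=cv2.cvtColor(im,cv2.COLOR_RGB2HSV).astype(int)
    b=(hsv[...,0]>105)&(hsv[...,0]<130)&(hsv[...,1]>150)&(P[...,2]>.033)&(P[...,2]<.05)&(d>0)&(abs(P[...,1]+.02)<.17)
    q=P[b].astype(np.float32)
    r=cv2.minAreaRect(q[:,:2]); print("tray tops",len(q),r, np.percentile(q,[1,99],axis=0).round(4))
tray("out.png")
E
python3 tray.py; python3 meas.py
```

```text
clock: 7.82
tool_pos: [0.4434, -0.074, 0.2028]
orientation: [6.1, 89.4, 6.4]
force: [1.8, -0.4, 0.3]
opening: 0.0732
clock: 8.65
tool_pos: [0.4397, -0.2848, 0.1963]
orientation: [139.3, 90.0, 139.3]
force: [-0.0, 0.2, -0.5]
opening: 0.0867
px [ 45. 123.] n 119 mid [0.7995 0.6196 0.0641] circ 0.7999 0.6205 0.0313 [113.  90.   0.]
px [450. 174.] n 89 mid [ 0.6639 -0.3846  0.0794] circ 0.6656 -0.3896 0.0179 [12. 13. 13.]
px [169. 228.] n 322 mid [0.5331 0.2963 0.0739] circ 0.5332 0.2961 0.0239 [155.  89.  12.]
px [119. 240.] n 312 mid [0.5047 0.4152 0.0701] circ 0.5048 0.416 0.0236 [139. 137. 139.]
px [168. 272.] n 306 mid [0.4275 0.2955 0.0699] circ 0.4273 0.2957 0.0231 [143. 142. 144.]
px [539. 317.] n 1675 mid [ 0.3204 -0.5698  0.0768] circ 0.3209 -0.5514 0.0734 [53. 54. 51.]Traceback (most recent call last):
  File "tray.py", line 7, in <module>
    tray("out.png")
    ~~~~^^^^^^^^^^^
  File "tray.py", line 6, in tray
    r=cv2.minAreaRect(q[:,:2]); print("tray tops",len(q),r, np.percentile(q,[1,99],axis=0).round(4))
cv2.error: OpenCV(4.12.0) /io/opencv/modules/imgproc/src/convhull.cpp:143: error: (-215:Assertion failed) total >= 0 && (depth == CV_32F || depth == CV_32S) in function 'convexHull'
```

View pics/out.png

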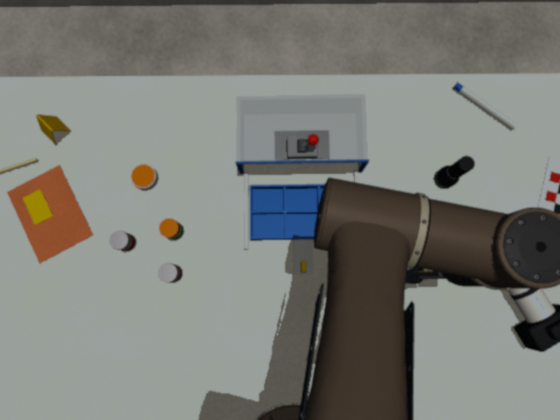

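The tray is drawn right out and the arm hides its right third. The left part shows, with corners near (250,185) and (250,240). The jars on the right are hidden behind the arm. I'll fix the fit and grasp the near right jar.

```bash
python3 -m pendant '[{"claw":87,"linear":[0,3,-16],"twist":0},{"claw":87,"linear":[25,0,0],"twist":0},{"claw":87,"linear":[25,0,0],"twist":0},{"claw":87,"linear":[25,0,0],"twist":0},{"claw":87,"linear":[25,0,0],"twist":0},{"claw":87,"linear":[25,0,0],"twist":0},{"claw":87,"linear":[20,0,0],"twist":0},{"claw":87,"linear":[6,0,0],"twist":0},{"claw":87,"linear":[0,0,0],"twist":0},{"claw":87,"linear":[0,0,0],"twist":0}]'
python3 - <<'E'
from h import *
im,d=snapshot("top"); P=cloud("top",d); hsv=cv2.cvtColor(im,cv2.COLOR_RGB2HSV).astype(int)
b=(hsv[...,0]>105)&(hsv[...,0]<130)&(hsv[...,1]>150)&(d>0)
v,u=np.mgrid[:420,:560]; b&=(u>235)&(u<380)&(v>178)&(v<255)
q=P[b]; print(len(q)); print(np.percentile(q,[0,1,50,99,100],axis=0).round(4)); print(np.histogram(q[:,2],bins=np.arange(0,.06,.005)))
w=P[b&(P[...,2]>.034)]; print(np.percentile(w,[0,2,98,100],axis=0).round(4))
# wall edges at front/back: by columns
for y0 in (.08,.06,.02,-.0):
    s=w[abs(w[:,1]-y0)<.012]; print(y0,np.sort(s[:,0])[[0,2,-3,-1]].round(4))
hi=np.histogram(w[:,1],bins=np.arange(-.1,.13,.005)); print(list(zip(hi[1].round(3),hi[0])))
E
```

```text
clock: 9.58
tool_pos: [0.4246, -0.2817, 0.0463]
orientation: [-45.6, 90.0, -45.5]
force: [0.6, -0.3, 0.1]
opening: 0.0871
4369
[[ 4.706e-01 -1.520e-01  2.100e-03]
 [ 5.099e-01 -1.489e-01  4.200e-03]
 [ 5.935e-01  5.000e-04  1.050e-02]
 [ 6.417e-01  1.015e-01  4.013e-01]
 [ 6.425e-01  1.049e-01  4.506e-01]]
(array([ 100, 1831, 1425,  111,   65,   72,  172,  375,  165,    8,    0]), array([0.   , 0.005, 0.01 , 0.015, 0.02 , 0.025, 0.03 , 0.035, 0.04 ,
       0.045, 0.05 , 0.055]))
[[ 0.4706 -0.152   0.034 ]
 [ 0.4906 -0.1507  0.0342]
 [ 0.6418  0.1019  0.4411]
 [ 0.6423  0.1049  0.4506]]
0.08 [0.5097 0.5099 0.6397 0.6403]
0.06 [0.5094 0.5097 0.6401 0.6407]
0.02 [0.5098 0.51   0.6403 0.6414]
-0.0 [0.51   0.5101 0.642  0.6423]
[(np.float64(-0.1), np.int64(2)), (np.float64(-0.095), np.int64(2)), (np.float64(-0.09), np.int64(2)), (np.float64(-0.085), np.int64(3)), (np.float64(-0.08), np.int64(2)), (np.float64(-0.075), np.int64(4)), (np.float64(-0.07), np.int64(17)), (np.float64(-0.065), np.int64(22)), (np.float64(-0.06), np.int64(6)), (np.float64(-0.055), np.int64(8)), (np.float64(-0.05), 
[... 486 characters left out ...]
), np.int64(50)), (np.float64(0.025), np.int64(11)), (np.float64(0.03), np.int64(11)), (np.float64(0.035), np.int64(10)), (np.float64(0.04), np.int64(20)), (np.float64(0.045), np.int64(10)), (np.float64(0.05), np.int64(15)), (np.float64(0.055), np.int64(10)), (np.float64(0.06), np.int64(10)), (np.float64(0.065), np.int64(9)), (np.float64(0.07), np.int64(10)), (np.float64(0.075), np.int64(10)), (np.float64(0.08), np.int64(9)), (np.float64(0.085), np.int64(10)), (np.float64(0.09), np.int64(10)), (np.float64(0.095), np.int64(10)), (np.float64(0.1), np.int64(57)), (np.float64(0.105), np.int64(0)), (np.float64(0.11), np.int64(0)), (np.float64(0.115), np.int64(0)), (np.float64(0.12), np.int64(0))]
```

```bash
python3 -m pendant '[{"claw":35,"linear":[0,0,0],"twist":0},{"claw":35,"linear":[0,0,0],"twist":0},{"claw":35,"linear":[0,0,0],"twist":0},{"claw":35,"linear":[0,0,0],"twist":0},{"claw":35,"linear":[0,0,0],"twist":0},{"claw":35,"linear":[0,0,0],"twist":0},{"claw":35,"linear":[0,0,0],"twist":0},{"claw":35,"linear":[0,0,0],"twist":0},{"claw":35,"linear":[0,0,0],"twist":0},{"claw":35,"linear":[-10,0,0],"twist":0}]'
python3 -m pendant '[{"claw":35,"linear":[-25,0,0],"twist":0},{"claw":35,"linear":[-30,0,0],"twist":0},{"claw":35,"linear":[-30,0,0],"twist":0},{"claw":35,"linear":[-30,0,0],"twist":0},{"claw":35,"linear":[0,20,20],"twist":0},{"claw":35,"linear":[0,23,24],"twist":0},{"claw":35,"linear":[0,23,24],"twist":0},{"claw":35,"linear":[0,23,24],"twist":0},{"claw":35,"linear":[0,23,24],"twist":0},{"claw":35,"linear":[0,23,24],"twist":0}]'
python3 -m pendant '[{"claw":35,"linear":[0,20,24],"twist":0},{"claw":35,"linear":[0,18,20],"twist":0},{"claw":35,"linear":[0,0,0],"twist":0},{"claw":35,"linear":[0,0,0],"twist":0},{"claw":35,"linear":[0,0,0],"twist":0},{"claw":35,"linear":[0,0,0],"twist":0},{"claw":35,"linear":[0,0,0],"twist":0},{"claw":35,"linear":[0,0,0],"twist":0},{"claw":35,"linear":[0,0,0],"twist":0},{"claw":35,"linear":[0,0,0],"twist":0}]'
python3 - <<'E'
from h import *
im,d=snapshot("scene"); cv2.imwrite("pics/j1.png",cv2.resize(im[100:340,100:420,::-1],None,fx=2,fy=2))
E
```

```text
clock: 10.47
tool_pos: [0.4226, -0.2816, 0.0542]
orientation: [160.5, 89.8, 160.5]
force: [-0.4, 0.7, -1.6]
opening: 0.0474
clock: 11.3
tool_pos: [0.5645, -0.1456, 0.1712]
orientation: [102.3, 90.0, 102.4]
force: [0.4, -0.8, -0.7]
opening: 0.0476
clock: 12.13
tool_pos: [0.6077, -0.1094, 0.1708]
orientation: [13.0, 90.0, 13.0]
force: [0.4, 0.4, -1.2]
opening: 0.0472
```

View pics/j1.png

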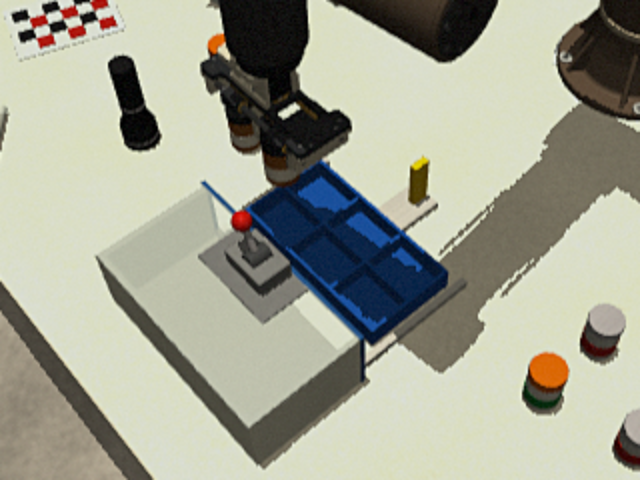

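The jar hangs upright above the back right cell. The tray is empty, and pixel (282,180) in the crop is the jar's foot. Lowering it.

```bash
python3 -m pendant '[{"claw":35,"linear":[22,0,0],"twist":0},{"claw":35,"linear":[22,0,0],"twist":0},{"claw":35,"linear":[20,0,0],"twist":0},{"claw":35,"linear":[15,0,0],"twist":0},{"claw":35,"linear":[12,0,0],"twist":0},{"claw":35,"linear":[10,0,0],"twist":0},{"claw":35,"linear":[8,0,0],"twist":0},{"claw":35,"linear":[4,0,0],"twist":0},{"claw":35,"linear":[0,0,0],"twist":0},{"claw":35,"linear":[0,0,0],"twist":0}]'
```

```text
clock: 13.02
tool_pos: [0.6083, -0.109, 0.0579]
orientation: [-14.5, 90.0, -14.4]
force: [-0.3, -0.3, -0.5]
opening: 0.0477
```

```bash
python3 -m pendant '[{"claw":35,"linear":[1.5,0,0],"twist":0},{"claw":65,"linear":[0,0,0],"twist":0},{"claw":65,"linear":[0,0,0],"twist":0},{"claw":65,"linear":[0,0,0],"twist":0},{"claw":65,"linear":[0,0,0],"twist":0},{"claw":65,"linear":[-5,0,0],"twist":0},{"claw":65,"linear":[-20,0,0],"twist":0},{"claw":65,"linear":[-30,0,0],"twist":0},{"claw":65,"linear":[-30,0,0],"twist":0},{"claw":65,"linear":[-30,0,0],"twist":0}]'
python3 -m pendant '[{"claw":87,"linear":[0,20,-20],"twist":0},{"claw":87,"linear":[0,30,-20],"twist":0},{"claw":87,"linear":[0,30,-20],"twist":0},{"claw":87,"linear":[0,30,0],"twist":0},{"claw":87,"linear":[0,30,0],"twist":0},{"claw":87,"linear":[0,0,0],"twist":0},{"claw":87,"linear":[0,0,0],"twist":0},{"claw":87,"linear":[0,0,0],"twist":0},{"claw":87,"linear":[0,0,0],"twist":0},{"claw":87,"linear":[0,0,0],"twist":0}]'
python3 meas.py
```

```text
clock: 13.85
tool_pos: [0.6077, -0.1091, 0.1728]
orientation: [-144.3, 90.0, -144.3]
force: [-0.1, -0.4, 0.1]
opening: 0.0653
clock: 14.68
tool_pos: [0.5479, 0.0301, 0.1711]
orientation: [-153.4, 90.0, -153.5]
force: [-0.9, 0.4, 0.6]
opening: 0.0871
px [ 46. 123.] n 115 mid [0.8008 0.6199 0.0638] circ 0.8004 0.6199 0.0301 [121.  96.   0.]
px [450. 175.] n 94 mid [ 0.6635 -0.3843  0.0799] circ 0.6654 -0.3891 0.018 [12.5 13.  14. ]
px [337. 195.] n 235 mid [ 0.6083 -0.107   0.0871] circ 0.6083 -0.1076 0.0242 [31. 33. 34.]
px [410. 219.] n 353 mid [ 0.5519 -0.2788  0.0794] circ 0.5521 -0.2788 0.0246 [31. 31. 32.]
px [464. 243.] n 348 mid [ 0.4935 -0.4051  0.0728] circ 0.4937 -0.4053 0.0239 [162.  91.   8.]
px [538. 313.] n 1873 mid [ 0.3275 -0.5695  0.0763] circ 0.3298 -0.5585 0.0818 [89. 93. 90.]
```

```bash
python3 -m pendant '[{"claw":87,"linear":[0,-30,0],"twist":0},{"claw":87,"linear":[0,-35,0],"twist":0},{"claw":87,"linear":[0,-35,0],"twist":0},{"claw":87,"linear":[0,-35,0],"twist":0},{"claw":87,"linear":[0,-35,0],"twist":0},{"claw":87,"linear":[0,-35,4],"twist":0},{"claw":87,"linear":[0,-35,0],"twist":0},{"claw":87,"linear":[0,-35,0],"twist":0},{"claw":87,"linear":[0,-35,0],"twist":0},{"claw":87,"linear":[0,0,0],"twist":0}]'
python3 -m pendant '[{"claw":87,"linear":[25,0,0],"twist":0},{"claw":87,"linear":[25,0,0],"twist":0},{"claw":87,"linear":[25,0,0],"twist":0},{"claw":87,"linear":[25,0,0],"twist":0},{"claw":87,"linear":[20,0,0],"twist":0},{"claw":87,"linear":[5,0,0],"twist":0},{"claw":87,"linear":[0,0,0],"twist":0},{"claw":87,"linear":[0,0,0],"twist":0},{"claw":35,"linear":[0,0,0],"twist":0},{"claw":35,"linear":[0,0,0],"twist":0}]'
python3 -m pendant '[{"claw":35,"linear":[0,0,0],"twist":0},{"claw":35,"linear":[0,0,0],"twist":0},{"claw":35,"linear":[0,0,0],"twist":0},{"claw":35,"linear":[0,0,0],"twist":0},{"claw":35,"linear":[0,0,0],"twist":0},{"claw":35,"linear":[0,0,0],"twist":0},{"claw":35,"linear":[0,0,0],"twist":0},{"claw":35,"linear":[0,0,0],"twist":0},{"claw":35,"linear":[0,0,0],"twist":0},{"claw":35,"linear":[0,0,0],"twist":0}]'
```

```text
clock: 15.57
tool_pos: [0.551, -0.2847, 0.1704]
orientation: [-140.9, 89.9, -141.1]
force: [0.6, 1.0, -0.5]
opening: 0.0872
clock: 16.4
tool_pos: [0.553, -0.2793, 0.0477]
orientation: [-13.6, 89.9, -13.5]
force: [0.3, -0.0, -0.1]
opening: 0.0787
clock: 17.23
tool_pos: [0.5521, -0.2791, 0.0463]
orientation: [-22.5, 90.0, -22.4]
force: [-1.4, 0.2, 4.4]
opening: 0.0476
```

```bash
python3 -m pendant '[{"claw":35,"linear":[-15,0,0],"twist":0},{"claw":35,"linear":[-30,0,0],"twist":0},{"claw":35,"linear":[-30,0,0],"twist":0},{"claw":35,"linear":[-30,0,0],"twist":0},{"claw":35,"linear":[-20,15,0],"twist":0},{"claw":35,"linear":[0,30,-3],"twist":0},{"claw":35,"linear":[0,30,-3],"twist":0},{"claw":35,"linear":[0,30,-3],"twist":0},{"claw":35,"linear":[0,30,0],"twist":0},{"claw":35,"linear":[0,20,0],"twist":0}]'
python3 -m pendant '[{"claw":35,"linear":[0,15,0],"twist":0},{"claw":35,"linear":[0,0,0],"twist":0},{"claw":35,"linear":[0,0,0],"twist":0},{"claw":35,"linear":[20,0,0],"twist":0},{"claw":35,"linear":[25,0,0],"twist":0},{"claw":35,"linear":[25,0,0],"twist":0},{"claw":35,"linear":[15,0,0],"twist":0},{"claw":35,"linear":[10,0,0],"twist":0},{"claw":35,"linear":[0,0,0],"twist":0},{"claw":35,"linear":[0,0,0],"twist":0}]'
```

```text
clock: 18.07
tool_pos: [0.5419, -0.1218, 0.1705]
orientation: [147.6, 89.9, 147.6]
force: [-0.7, -0.5, -1.5]
opening: 0.0478
clock: 18.9
tool_pos: [0.5429, -0.1096, 0.0759]
orientation: [-158.2, 89.9, -158.3]
force: [0.1, -0.6, -1.2]
opening: 0.0476
```

```bash
python3 -m pendant '[{"claw":35,"linear":[12,0,0],"twist":0},{"claw":35,"linear":[7,0,0],"twist":0},{"claw":35,"linear":[0,0,0],"twist":0},{"claw":65,"linear":[0,0,0],"twist":0},{"claw":65,"linear":[0,0,0],"twist":0},{"claw":65,"linear":[0,0,0],"twist":0},{"claw":65,"linear":[0,0,0],"twist":0},{"claw":65,"linear":[-5,0,0],"twist":0},{"claw":65,"linear":[-20,0,0],"twist":0},{"claw":65,"linear":[-30,0,0],"twist":0}]'
python3 -m pendant '[{"claw":65,"linear":[-30,0,0],"twist":0},{"claw":65,"linear":[-30,0,0],"twist":0},{"claw":87,"linear":[0,0,0],"twist":0},{"claw":87,"linear":[0,0,0],"twist":0},{"claw":87,"linear":[0,0,0],"twist":0},{"claw":87,"linear":[0,0,0],"twist":0},{"claw":87,"linear":[0,0,0],"twist":0},{"claw":87,"linear":[0,0,0],"twist":0},{"claw":87,"linear":[0,0,0],"twist":0},{"claw":87,"linear":[0,0,0],"twist":0}]'
python3 meas.py
```

```text
clock: 19.73
tool_pos: [0.5411, -0.1091, 0.1108]
orientation: [-176.8, 89.7, -176.8]
force: [0.4, 0.6, 0.2]
opening: 0.065
clock: 20.57
tool_pos: [0.5428, -0.109, 0.1716]
orientation: [-172.4, 89.9, -172.4]
force: [-0.1, 0.6, -0.0]
opening: 0.0868
px [ 45. 123.] n 117 mid [0.8009 0.6188 0.0643] circ 0.7988 0.6201 0.0312 [117.  94.   0.]
px [449. 174.] n 86 mid [ 0.6628 -0.3828  0.08  ] circ 0.6637 -0.3866 0.0173 [13. 13. 14.]
px [169. 227.] n 322 mid [0.5338 0.2958 0.0739] circ 0.5332 0.2963 0.0237 [159.  92.  12.]
px [105. 240.] n 315 mid [0.5049 0.4503 0.07  ] circ 0.5051 0.4508 0.0229 [142. 140. 142.]
px [464. 243.] n 345 mid [ 0.4936 -0.4049  0.0729] circ 0.4932 -0.4053 0.0241 [159.  89.   7.]
px [168. 272.] n 309 mid [0.4275 0.2956 0.0702] circ 0.4269 0.2958 0.0234 [148. 146. 149.]
px [538. 313.] n 1872 mid [ 0.3274 -0.5696  0.0761] circ 0.3299 -0.5599 0.0817 [86. 89. 87.]
```

```bash
python3 -m pendant '[{"claw":87,"linear":[0,-20,0],"twist":0},{"claw":87,"linear":[0,-34,-6],"twist":0},{"claw":87,"linear":[0,-34,-6],"twist":0},{"claw":87,"linear":[0,-34,-6],"twist":0},{"claw":87,"linear":[0,-34,-6],"twist":0},{"claw":87,"linear":[0,-34,-6],"twist":0},{"claw":87,"linear":[0,-34,-6],"twist":0},{"claw":87,"linear":[0,-34,-6],"twist":0},{"claw":87,"linear":[0,-30,-7],"twist":0},{"claw":87,"linear":[0,-8,0],"twist":0}]'
python3 -m pendant '[{"claw":87,"linear":[0,0,0],"twist":0},{"claw":87,"linear":[25,0,0],"twist":0},{"claw":87,"linear":[25,0,0],"twist":0},{"claw":87,"linear":[25,0,0],"twist":0},{"claw":87,"linear":[25,0,0],"twist":0},{"claw":87,"linear":[20,0,0],"twist":0},{"claw":87,"linear":[7,0,0],"twist":0},{"claw":87,"linear":[0,0,0],"twist":0},{"claw":87,"linear":[0,0,0],"twist":0},{"claw":87,"linear":[0,0,0],"twist":0}]'
python3 -m pendant '[{"claw":35,"linear":[0,0,0],"twist":0},{"claw":35,"linear":[0,0,0],"twist":0},{"claw":35,"linear":[0,0,0],"twist":0},{"claw":35,"linear":[0,0,0],"twist":0},{"claw":35,"linear":[0,0,0],"twist":0},{"claw":35,"linear":[0,0,0],"twist":0},{"claw":35,"linear":[0,0,0],"twist":0},{"claw":35,"linear":[0,0,0],"twist":0},{"claw":35,"linear":[0,0,0],"twist":0},{"claw":35,"linear":[0,0,0],"twist":0}]'
```

```text
clock: 21.45
tool_pos: [0.4925, -0.4087, 0.1715]
orientation: [-164.5, 89.9, -164.6]
force: [0.4, 0.3, 0.1]
opening: 0.0869
clock: 22.28
tool_pos: [0.4951, -0.4052, 0.0466]
orientation: [-30.5, 89.9, -30.5]
force: [-0.8, 0.5, 0.5]
opening: 0.0866
clock: 23.12
tool_pos: [0.4941, -0.4051, 0.0451]
orientation: [-50.0, 90.0, -49.9]
force: [-0.1, -0.7, 1.7]
opening: 0.0465
```

```bash
python3 -m pendant '[{"claw":35,"linear":[-15,0,0],"twist":0},{"claw":35,"linear":[-30,0,0],"twist":0},{"claw":35,"linear":[-30,0,0],"twist":0},{"claw":35,"linear":[-30,0,0],"twist":0},{"claw":35,"linear":[-20,20,5],"twist":0},{"claw":35,"linear":[0,30,10],"twist":0},{"claw":35,"linear":[0,30,10],"twist":0},{"claw":35,"linear":[0,30,10],"twist":0},{"claw":35,"linear":[0,30,10],"twist":0},{"claw":35,"linear":[0,30,10],"twist":0}]'
python3 -m pendant '[{"claw":35,"linear":[0,30,10],"twist":0},{"claw":35,"linear":[0,30,10],"twist":0},{"claw":35,"linear":[0,30,10],"twist":0},{"claw":35,"linear":[0,30,10],"twist":0},{"claw":35,"linear":[0,30,10],"twist":0},{"claw":35,"linear":[0,30,9],"twist":0},{"claw":35,"linear":[0,21,0],"twist":0},{"claw":35,"linear":[0,10,0],"twist":0},{"claw":35,"linear":[0,0,0],"twist":0},{"claw":35,"linear":[0,0,0],"twist":0}]'
```

```text
clock: 23.95
tool_pos: [0.5489, -0.2334, 0.1699]
orientation: [136.6, 90.0, 136.6]
force: [0.6, 0.8, -1.0]
opening: 0.0465
clock: 24.78
tool_pos: [0.6075, -0.0237, 0.1698]
orientation: [-170.9, 90.0, -170.8]
force: [-0.0, -0.4, -1.0]
opening: 0.0465
```

```bash
python3 -m pendant '[{"claw":35,"linear":[22,0,0],"twist":0},{"claw":35,"linear":[22,0,0],"twist":0},{"claw":35,"linear":[20,0,0],"twist":0},{"claw":35,"linear":[15,0,0],"twist":0},{"claw":35,"linear":[12,0,0],"twist":0},{"claw":35,"linear":[10,0,0],"twist":0},{"claw":35,"linear":[8,0,0],"twist":0},{"claw":35,"linear":[4.5,0,0],"twist":0},{"claw":35,"linear":[0,0,0],"twist":0},{"claw":35,"linear":[0,0,0],"twist":0}]'
python3 -m pendant '[{"claw":65,"linear":[0,0,0],"twist":0},{"claw":65,"linear":[0,0,0],"twist":0},{"claw":65,"linear":[0,0,0],"twist":0},{"claw":65,"linear":[0,0,0],"twist":0},{"claw":65,"linear":[-5,0,0],"twist":0},{"claw":65,"linear":[-20,0,0],"twist":0},{"claw":65,"linear":[-30,0,0],"twist":0},{"claw":65,"linear":[-30,0,0],"twist":0},{"claw":65,"linear":[-28,0,0],"twist":0},{"claw":65,"linear":[0,0,0],"twist":0}]'
python3 meas.py
```

```text
clock: 25.62
tool_pos: [0.6082, -0.0242, 0.0569]
orientation: [-8.8, 90.0, -8.8]
force: [1.1, 0.6, -0.6]
opening: 0.0465
clock: 26.45
tool_pos: [0.6112, -0.0238, 0.1766]
orientation: [4.2, 89.4, 4.3]
force: [0.7, 0.2, 1.2]
opening: 0.0649
px [ 46. 124.] n 108 mid [0.7977 0.6197 0.0631] circ 0.7965 0.6218 0.0307 [126.5 100.5   0. ]
px [449. 175.] n 84 mid [ 0.6628 -0.3849  0.0793] circ 0.6649 -0.389 0.0177 [15.5 15.5 17. ]
px [302. 199.] n 201 mid [ 0.5985 -0.023   0.0832] circ 0.6059 -0.0231 0.0221 [97. 46.  8.]
px [337. 201.] n 108 mid [ 0.5935 -0.1074  0.0871] circ 0.5993 -0.1079 0.0214 [31.5 25.  22.5]
px [340. 219.] n 87 mid [ 0.5506 -0.112   0.0877] circ 0.5507 -0.1129 0.0174 [36. 37. 38.]
px [334. 227.] n 75 mid [ 0.5328 -0.0995  0.0867] circ 0.5317 -0.0995 0.0176 [37. 35. 37.]
px [105. 240.] n 312 mid [0.505  0.4499 0.0702] circ 0.5046 0.451 0.0235 [152.  150.  152.5]
px [538. 313.] n 1871 mid [ 0.3273 -0.5694  0.0763] circ 0.3297 -0.5591 0.082 [91. 93. 92.]
```

```bash
python3 -m pendant '[{"claw":87,"linear":[0,15,-10],"twist":0},{"claw":87,"linear":[0,30,-17],"twist":0},{"claw":87,"linear":[0,30,-17],"twist":0},{"claw":87,"linear":[0,30,-17],"twist":0},{"claw":87,"linear":[0,30,-17],"twist":0},{"claw":87,"linear":[0,30,-17],"twist":0},{"claw":87,"linear":[0,30,-17],"twist":0},{"claw":87,"linear":[0,30,-17],"twist":0},{"claw":87,"linear":[0,30,-17],"twist":0},{"claw":87,"linear":[0,30,-17],"twist":0}]'
python3 -m pendant '[{"claw":87,"linear":[0,20,-13],"twist":0},{"claw":87,"linear":[0,14,-5],"twist":0},{"claw":87,"linear":[0,0,0],"twist":0},{"claw":87,"linear":[0,0,0],"twist":0},{"claw":87,"linear":[0,0,0],"twist":0},{"claw":87,"linear":[0,0,0],"twist":0},{"claw":87,"linear":[0,0,0],"twist":0},{"claw":87,"linear":[0,0,0],"twist":0},{"claw":87,"linear":[0,0,0],"twist":0},{"claw":87,"linear":[0,0,0],"twist":0}]'
python3 - <<'E'
from h import *
im,d=snapshot("scene"); cv2.imwrite("pics/t1.png",cv2.resize(im[140:380,160:480,::-1],None,fx=2,fy=2)); P=cloud("scene",d)
for k in("tin0","pot0"):
    for b in boxes_of("scene",k):
        u,v=b["xy"]; print(k,round(b["confidence"],2),[round(u),round(v)],P[int(v),int(u)].round(3))
E
```

```text
clock: 27.33
tool_pos: [0.4434, 0.262, 0.1693]
orientation: [-145.0, 90.0, -145.0]
force: [0.5, 0.1, 0.0]
opening: 0.0871
clock: 28.17
tool_pos: [0.427, 0.2946, 0.1696]
orientation: [43.2, 90.0, 43.2]
force: [0.1, -0.6, -0.3]
opening: 0.0869
tin0 0.6 [398, 268] [0.451 0.301 0.065]
tin0 0.56 [430, 328] [0.516 0.449 0.068]
pot0 0.82 [370, 292] [0.557 0.304 0.076]
pot0 0.82 [262, 224] [ 0.626 -0.009  0.081]
```

View pics/t1.png

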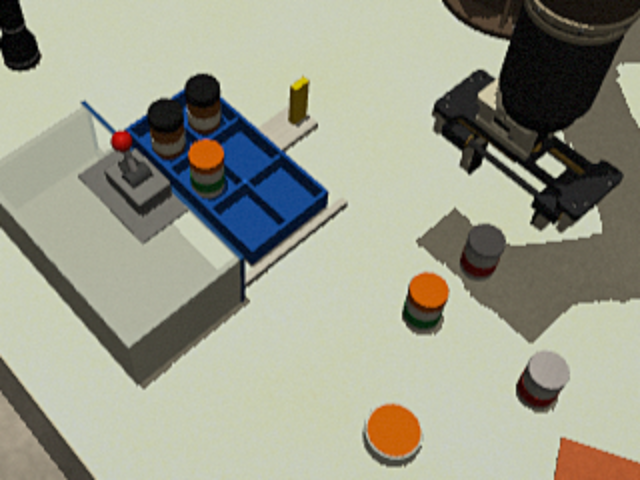

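Both jars and a pot stand in their cells: (166,128), (203,103) and (207,167) in the crop. The tin is under the gripper at (482,250), where it was before.

```bash
python3 -m pendant '[{"claw":87,"linear":[22,1,0],"twist":0},{"claw":87,"linear":[25,0,0],"twist":0},{"claw":87,"linear":[25,0,0],"twist":0},{"claw":87,"linear":[25,0,0],"twist":0},{"claw":87,"linear":[23,0,0],"twist":0},{"claw":87,"linear":[8,0,0],"twist":0},{"claw":87,"linear":[0,0,0],"twist":0},{"claw":87,"linear":[0,0,0],"twist":0},{"claw":35,"linear":[0,0,0],"twist":0},{"claw":35,"linear":[0,0,0],"twist":0}]'
python3 -m pendant '[{"claw":35,"linear":[0,0,0],"twist":0},{"claw":35,"linear":[0,0,0],"twist":0},{"claw":35,"linear":[0,0,0],"twist":0},{"claw":35,"linear":[0,0,0],"twist":0},{"claw":35,"linear":[0,0,0],"twist":0},{"claw":35,"linear":[0,0,0],"twist":0},{"claw":35,"linear":[0,0,0],"twist":0},{"claw":35,"linear":[0,0,0],"twist":0},{"claw":35,"linear":[0,0,0],"twist":0},{"claw":35,"linear":[0,0,0],"twist":0}]'
python3 -m pendant '[{"claw":35,"linear":[-15,0,0],"twist":0},{"claw":35,"linear":[-30,0,0],"twist":0},{"claw":35,"linear":[-30,0,0],"twist":0},{"claw":35,"linear":[-30,0,0],"twist":0},{"claw":35,"linear":[-25,-10,5],"twist":0},{"claw":35,"linear":[0,-30,11],"twist":0},{"claw":35,"linear":[0,-30,11],"twist":0},{"claw":35,"linear":[0,-30,11],"twist":0},{"claw":35,"linear":[0,-30,11],"twist":0},{"claw":35,"linear":[0,-30,11],"twist":0}]'
python3 -m pendant '[{"claw":35,"linear":[0,-30,11],"twist":0},{"claw":35,"linear":[0,-30,11],"twist":0},{"claw":35,"linear":[0,-30,11],"twist":0},{"claw":35,"linear":[0,-30,11],"twist":0},{"claw":35,"linear":[0,-30,11],"twist":0},{"claw":35,"linear":[0,-9,0],"twist":0},{"claw":35,"linear":[0,0,0],"twist":0},{"claw":35,"linear":[0,0,0],"twist":0},{"claw":35,"linear":[0,0,0],"twist":0},{"claw":35,"linear":[0,0,0],"twist":0}]'
```

```text
clock: 29.15
tool_pos: [0.4275, 0.2969, 0.043]
orientation: [52.6, 89.8, 52.7]
force: [0.2, -0.9, -0.5]
opening: 0.0787
clock: 29.98
tool_pos: [0.4268, 0.296, 0.0417]
orientation: [20.5, 90.0, 20.5]
force: [-0.9, -0.9, 3.4]
opening: 0.0455
clock: 30.82
tool_pos: [0.4867, 0.1346, 0.1713]
orientation: [160.8, 90.0, 160.8]
force: [0.3, 1.1, -1.3]
opening: 0.0454
clock: 31.65
tool_pos: [0.5417, -0.022, 0.1715]
orientation: [101.6, 90.0, 101.7]
force: [-0.1, -0.0, 0.1]
opening: 0.0453
```

```bash
python3 -m pendant '[{"claw":35,"linear":[22,-1,1],"twist":0},{"claw":35,"linear":[24,0,0],"twist":0},{"claw":35,"linear":[22,0,0],"twist":0},{"claw":35,"linear":[17,0,0],"twist":0},{"claw":35,"linear":[12,0,0],"twist":0},{"claw":35,"linear":[10,0,0],"twist":0},{"claw":35,"linear":[8,0,0],"twist":0},{"claw":35,"linear":[4,0,0],"twist":0},{"claw":35,"linear":[0,0,0],"twist":0},{"claw":35,"linear":[0,0,0],"twist":0}]'
python3 -m pendant '[{"claw":65,"linear":[0,0,0],"twist":0},{"claw":65,"linear":[0,0,0],"twist":0},{"claw":65,"linear":[0,0,0],"twist":0},{"claw":65,"linear":[0,0,0],"twist":0},{"claw":65,"linear":[-5,0,0],"twist":0},{"claw":65,"linear":[-20,0,0],"twist":0},{"claw":65,"linear":[-30,0,0],"twist":0},{"claw":65,"linear":[-30,0,0],"twist":0},{"claw":65,"linear":[-32,0,0],"twist":0},{"claw":65,"linear":[0,0,0],"twist":0}]'
python3 meas.py
```

```text
clock: 32.48
tool_pos: [0.5433, -0.0237, 0.053]
orientation: [8.6, 90.0, 8.6]
force: [0.6, -0.5, -1.1]
opening: 0.0454
clock: 33.32
tool_pos: [0.5464, -0.0237, 0.1767]
orientation: [6.2, 89.4, 6.2]
force: [1.2, 0.1, 0.3]
opening: 0.0649
px [ 45. 123.] n 107 mid [0.7993 0.6196 0.0643] circ 0.8006 0.6198 0.0304 [120.  96.   0.]
px [450. 174.] n 86 mid [ 0.6627 -0.3838  0.0797] circ 0.6647 -0.3887 0.0176 [13. 13. 14.]
px [302. 228.] n 91 mid [ 0.5283 -0.0229  0.0797] circ 0.533 -0.0225 0.0192 [67. 66. 68.]
px [105. 239.] n 312 mid [0.5056 0.45   0.07  ] circ 0.5049 0.4503 0.023 [140. 139. 141.]
px [538. 314.] n 1873 mid [ 0.3275 -0.5691  0.0762] circ 0.3309 -0.5583 0.0829 [83. 87. 84.]
```

```bash
python3 -m pendant '[{"claw":87,"linear":[0,20,-1],"twist":0},{"claw":87,"linear":[0,34,-1],"twist":0},{"claw":87,"linear":[0,34,-1],"twist":0},{"claw":87,"linear":[0,34,-1],"twist":0},{"claw":87,"linear":[0,34,-1],"twist":0},{"claw":87,"linear":[0,34,-1],"twist":0},{"claw":87,"linear":[0,34,-1],"twist":0},{"claw":87,"linear":[0,34,-1],"twist":0},{"claw":87,"linear":[0,34,-1],"twist":0},{"claw":87,"linear":[0,28,-1],"twist":0}]'
python3 -m pendant '[{"claw":87,"linear":[0,0,0],"twist":0},{"claw":87,"linear":[0,0,0],"twist":0},{"claw":87,"linear":[22,0,0],"twist":0},{"claw":87,"linear":[25,0,0],"twist":0},{"claw":87,"linear":[25,0,0],"twist":0},{"claw":87,"linear":[25,0,0],"twist":0},{"claw":87,"linear":[20,0,0],"twist":0},{"claw":87,"linear":[9,0,0],"twist":0},{"claw":87,"linear":[0,0,0],"twist":0},{"claw":87,"linear":[0,0,0],"twist":0}]'
python3 -m pendant '[{"claw":35,"linear":[0,0,0],"twist":0},{"claw":35,"linear":[0,0,0],"twist":0},{"claw":35,"linear":[0,0,0],"twist":0},{"claw":35,"linear":[0,0,0],"twist":0},{"claw":35,"linear":[0,0,0],"twist":0},{"claw":35,"linear":[0,0,0],"twist":0},{"claw":35,"linear":[0,0,0],"twist":0},{"claw":35,"linear":[0,0,0],"twist":0},{"claw":35,"linear":[0,0,0],"twist":0},{"claw":35,"linear":[0,0,0],"twist":0}]'
```

```text
clock: 34.2
tool_pos: [0.5322, 0.298, 0.169]
orientation: [-145.1, 90.0, -145.0]
force: [-0.1, 0.2, -0.3]
opening: 0.0873
clock: 35.03
tool_pos: [0.533, 0.2954, 0.0438]
orientation: [-108.9, 90.0, -109.0]
force: [0.2, 0.6, 0.5]
opening: 0.0874
clock: 35.87
tool_pos: [0.5329, 0.296, 0.0437]
orientation: [14.0, 90.0, 14.0]
force: [-1.0, 0.6, 2.9]
opening: 0.0463
```

```bash
python3 -m pendant '[{"claw":35,"linear":[-15,0,0],"twist":0},{"claw":35,"linear":[-30,0,0],"twist":0},{"claw":35,"linear":[-30,0,0],"twist":0},{"claw":35,"linear":[-30,0,0],"twist":0},{"claw":35,"linear":[-22,-10,5],"twist":0},{"claw":35,"linear":[0,-28,10],"twist":0},{"claw":35,"linear":[0,-30,10],"twist":0},{"claw":35,"linear":[0,-30,10],"twist":0},{"claw":35,"linear":[0,-30,10],"twist":0},{"claw":35,"linear":[0,-30,10],"twist":0}]'
python3 -m pendant '[{"claw":35,"linear":[0,-30,10],"twist":0},{"claw":35,"linear":[0,-30,10],"twist":0},{"claw":35,"linear":[0,-16,0],"twist":0},{"claw":35,"linear":[0,0,0],"twist":0},{"claw":35,"linear":[0,0,0],"twist":0},{"claw":35,"linear":[20,0,0],"twist":0},{"claw":35,"linear":[20,0,0],"twist":0},{"claw":35,"linear":[10,0,0],"twist":0},{"claw":35,"linear":[0,0,0],"twist":0},{"claw":35,"linear":[0,0,0],"twist":0}]'
```

```text
clock: 36.7
tool_pos: [0.5877, 0.1366, 0.1702]
orientation: [-178.8, 90.0, -178.8]
force: [0.5, 0.6, -0.6]
opening: 0.0468
clock: 37.53
tool_pos: [0.6077, 0.0626, 0.1204]
orientation: [-143.8, 89.9, -143.8]
force: [-0.9, -0.6, -1.5]
opening: 0.0464
```

Lower by 65 mm, release, rise and go to the last tin at (.505,.450).

```bash
python3 -m pendant '[{"claw":35,"linear":[18,-1,0],"twist":0},{"claw":35,"linear":[18,0,0],"twist":0},{"claw":35,"linear":[13,0,0],"twist":0},{"claw":35,"linear":[10,0,0],"twist":0},{"claw":35,"linear":[6,0,0],"twist":0},{"claw":35,"linear":[0,0,0],"twist":0},{"claw":35,"linear":[0,0,0],"twist":0},{"claw":65,"linear":[0,0,0],"twist":0},{"claw":65,"linear":[0,0,0],"twist":0},{"claw":65,"linear":[0,0,0],"twist":0}]'
python3 -m pendant '[{"claw":65,"linear":[0,0,0],"twist":0},{"claw":65,"linear":[-5,0,0],"twist":0},{"claw":65,"linear":[-20,0,0],"twist":0},{"claw":65,"linear":[-30,0,0],"twist":0},{"claw":65,"linear":[-30,0,0],"twist":0},{"claw":65,"linear":[-30,0,0],"twist":0},{"claw":87,"linear":[0,20,-8],"twist":0},{"claw":87,"linear":[0,34,-10],"twist":0},{"claw":87,"linear":[0,34,-10],"twist":0},{"claw":87,"linear":[0,34,-10],"twist":0}]'
python3 -m pendant '[{"claw":87,"linear":[0,34,-10],"twist":0},{"claw":87,"linear":[0,34,-10],"twist":0},{"claw":87,"linear":[0,34,-10],"twist":0},{"claw":87,"linear":[0,34,-10],"twist":0},{"claw":87,"linear":[0,34,-10],"twist":0},{"claw":87,"linear":[0,34,-10],"twist":0},{"claw":87,"linear":[0,34,-5],"twist":0},{"claw":87,"linear":[0,28,0],"twist":0},{"claw":87,"linear":[0,0,0],"twist":0},{"claw":87,"linear":[0,0,0],"twist":0}]'
python3 - <<'E'
from h import *
im,d=snapshot("scene"); cv2.imwrite("pics/t2.png",cv2.resize(im[140:380,160:480,::-1],None,fx=2,fy=2)); P=cloud("scene",d)
for k in("tin0","pot0","jar0"):
    for b in boxes_of("scene",k):
        u,v=b["xy"]; print(k,round(b["confidence"],2),[round(u),round(v)],P[int(v),int(u)].round(3))
E
```

```text
clock: 38.37
tool_pos: [0.6085, 0.0612, 0.0566]
orientation: [17.1, 89.9, 17.1]
force: [0.2, 0.1, 1.0]
opening: 0.0608
clock: 39.2
tool_pos: [0.5694, 0.1839, 0.1716]
orientation: [35.7, 89.9, 35.6]
force: [0.7, -0.5, 0.4]
opening: 0.0848
clock: 40.03
tool_pos: [0.5042, 0.4504, 0.1703]
orientation: [-120.2, 90.0, -120.1]
force: [-1.0, -1.2, 0.1]
opening: 0.0871
tin0 0.93 [432, 331] [0.518 0.456 0.067]
tin0 0.56 [281, 215] [ 0.561 -0.009  0.065]
pot0 0.92 [282, 243] [0.624 0.067 0.083]
pot0 0.92 [262, 222] [ 0.623 -0.012  0.085]
pot0 0.35 [165, 154] [ 0.679 -0.378  0.084]
jar0 0.8 [242, 204] [ 0.623 -0.089  0.088]
jar0 0.56 [261, 190] [ 0.559 -0.093  0.087]
```

View pics/t2.png

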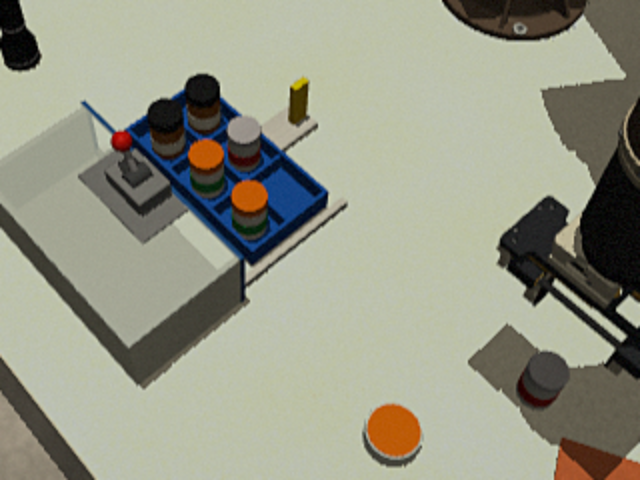

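Five are standing in cells. The last tin is at (543,378) in the crop, under the gripper, and the front left cell is free.

```bash
python3 -m pendant '[{"claw":87,"linear":[22,0,1],"twist":0},{"claw":87,"linear":[25,0,0],"twist":0},{"claw":87,"linear":[25,0,0],"twist":0},{"claw":87,"linear":[25,0,0],"twist":0},{"claw":87,"linear":[23,0,0],"twist":0},{"claw":87,"linear":[8,0,0],"twist":0},{"claw":87,"linear":[0,0,0],"twist":0},{"claw":87,"linear":[0,0,0],"twist":0},{"claw":35,"linear":[0,0,0],"twist":0},{"claw":35,"linear":[0,0,0],"twist":0}]'
python3 -m pendant '[{"claw":35,"linear":[0,0,0],"twist":0},{"claw":35,"linear":[0,0,0],"twist":0},{"claw":35,"linear":[0,0,0],"twist":0},{"claw":35,"linear":[0,0,0],"twist":0},{"claw":35,"linear":[0,0,0],"twist":0},{"claw":35,"linear":[0,0,0],"twist":0},{"claw":35,"linear":[0,0,0],"twist":0},{"claw":35,"linear":[0,0,0],"twist":0},{"claw":35,"linear":[0,0,0],"twist":0},{"claw":35,"linear":[0,0,0],"twist":0}]'
python3 -m pendant '[{"claw":35,"linear":[-15,0,0],"twist":0},{"claw":35,"linear":[-30,0,0],"twist":0},{"claw":35,"linear":[-30,0,0],"twist":0},{"claw":35,"linear":[-30,0,0],"twist":0},{"claw":35,"linear":[-25,-10,0],"twist":0},{"claw":35,"linear":[0,-30,3],"twist":0},{"claw":35,"linear":[0,-32,3],"twist":0},{"claw":35,"linear":[0,-32,3],"twist":0},{"claw":35,"linear":[0,-32,3],"twist":0},{"claw":35,"linear":[0,-32,3],"twist":0}]'
python3 -m pendant '[{"claw":35,"linear":[0,-32,3],"twist":0},{"claw":35,"linear":[0,-32,3],"twist":0},{"claw":35,"linear":[0,-32,3],"twist":0},{"claw":35,"linear":[0,-32,3],"twist":0},{"claw":35,"linear":[0,-32,3],"twist":0},{"claw":35,"linear":[0,-32,3],"twist":0},{"claw":35,"linear":[0,-29,3],"twist":0},{"claw":35,"linear":[0,0,0],"twist":0},{"claw":35,"linear":[0,0,0],"twist":0},{"claw":35,"linear":[0,0,0],"twist":0}]'
```

```text
clock: 41.07
tool_pos: [0.5066, 0.4498, 0.0446]
orientation: [52.7, 89.8, 52.7]
force: [-0.8, -0.6, 0.2]
opening: 0.0789
clock: 41.9
tool_pos: [0.5058, 0.4491, 0.0427]
orientation: [46.0, 90.0, 46.0]
force: [-1.3, 0.7, 2.1]
opening: 0.0453
clock: 42.73
tool_pos: [0.5203, 0.2793, 0.1721]
orientation: [-153.2, 90.0, -153.2]
force: [0.8, 0.5, -1.7]
opening: 0.0453
clock: 43.57
tool_pos: [0.5417, 0.0598, 0.1723]
orientation: [171.3, 90.0, 171.3]
force: [0.1, -0.4, -1.0]
opening: 0.0457
```

```bash
python3 -m pendant '[{"claw":35,"linear":[22,2,1],"twist":0},{"claw":35,"linear":[24,0,0],"twist":0},{"claw":35,"linear":[22,0,0],"twist":0},{"claw":35,"linear":[17,0,0],"twist":0},{"claw":35,"linear":[12,0,0],"twist":0},{"claw":35,"linear":[10,0,0],"twist":0},{"claw":35,"linear":[8,0,0],"twist":0},{"claw":35,"linear":[3.5,0,0],"twist":0},{"claw":35,"linear":[0,0,0],"twist":0},{"claw":35,"linear":[0,0,0],"twist":0}]'
python3 -m pendant '[{"claw":65,"linear":[0,0,0],"twist":0},{"claw":65,"linear":[0,0,0],"twist":0},{"claw":65,"linear":[0,0,0],"twist":0},{"claw":65,"linear":[0,0,0],"twist":0},{"claw":65,"linear":[-5,0,0],"twist":0},{"claw":65,"linear":[-20,0,0],"twist":0},{"claw":65,"linear":[-30,0,0],"twist":0},{"claw":65,"linear":[-30,0,0],"twist":0},{"claw":65,"linear":[-32,0,0],"twist":0},{"claw":65,"linear":[0,0,0],"twist":0}]'
python3 -m pendant '[{"claw":65,"linear":[0,30,-10],"twist":0},{"claw":65,"linear":[0,35,-10],"twist":0},{"claw":65,"linear":[0,35,-10],"twist":0},{"claw":65,"linear":[0,35,-10],"twist":0},{"claw":65,"linear":[0,35,-10],"twist":0},{"claw":65,"linear":[0,35,-10],"twist":0},{"claw":65,"linear":[0,35,-10],"twist":0},{"claw":65,"linear":[0,35,-10],"twist":0},{"claw":65,"linear":[0,0,0],"twist":0},{"claw":65,"linear":[0,0,0],"twist":0}]'
python3 - <<'E'
from meas import *
cluster(zhi=.097)
im,d=snapshot("scene"); cv2.imwrite("pics/t3.png",cv2.resize(im[140:380,160:480,::-1],None,fx=2,fy=2))
E
```

```text
clock: 44.4
tool_pos: [0.5432, 0.0623, 0.0545]
orientation: [11.7, 90.0, 11.7]
force: [0.1, -0.3, -0.6]
opening: 0.0455
clock: 45.23
tool_pos: [0.5463, 0.0628, 0.1782]
orientation: [15.0, 89.4, 15.0]
force: [1.7, 0.8, 0.6]
opening: 0.0651
clock: 46.07
tool_pos: [0.4621, 0.3387, 0.1711]
orientation: [37.8, 90.0, 38.0]
force: [-0.2, -0.6, -0.8]
opening: 0.0652
px [ 45. 123.] n 115 mid [0.8005 0.6204 0.064 ] circ 0.8003 0.6193 0.0309 [98. 77.  0.]
px [450. 174.] n 108 mid [ 0.6637 -0.3818  0.0819] circ 0.6649 -0.386 0.0168 [7.  7.  7.5]
px [337. 195.] n 346 mid [ 0.6077 -0.1079  0.0897] circ 0.6078 -0.1079 0.0242 [23.  24.  25.5]
px [266. 196.] n 318 mid [0.6091 0.0617 0.0837] circ 0.609 0.0621 0.0236 [135.  76.  10.]
px [302. 196.] n 318 mid [ 0.6082 -0.0229  0.0836] circ 0.6082 -0.0231 0.0232 [135.  76.  10.]
px [338. 222.] n 350 mid [ 0.5425 -0.1087  0.0892] circ 0.5431 -0.1083 0.0242 [25. 26. 27.]
px [302. 222.] n 302 mid [ 0.543  -0.0225  0.0795] circ 0.5437 -0.0222 0.0228 [129. 128. 130.]
px [266. 223.] n 295 mid [0.5425 0.0639 0.0796] circ 0.5426 0.0635 0.0228 [129. 127. 130.]
px [304. 266.] n 68 mid [ 0.4408 -0.025   0.0893] circ 0.4409 -0.0267 0.0132 [130.  130.   21.5]
px [538. 314.] n 1912 mid [ 0.3284 -0.5692  0.0764] circ 0.3297 -0.5572 0.0819 [64.  64.5 62. ]
```

View pics/t3.png

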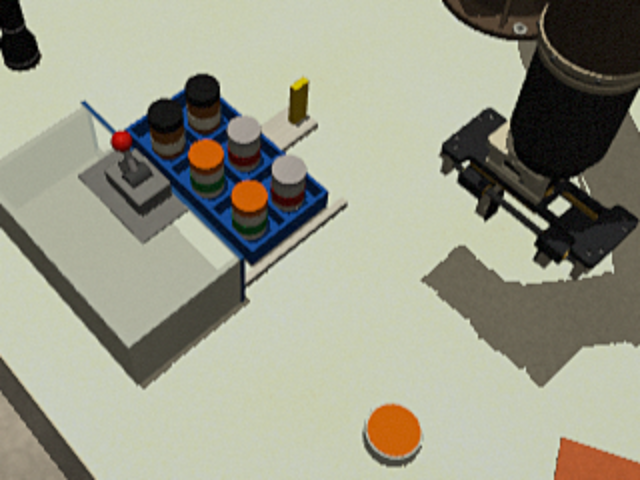

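All six stand in separate cells with top heights that match: 90 mm for the jars, 84 for the pots and 80 for the tins. The tab is at (.441,-.026). I'll grip it and slide the tray home.

```bash
python3 -m pendant '[{"claw":60,"linear":[0,-20,-2],"twist":0},{"claw":60,"linear":[0,-35,-2],"twist":0},{"claw":60,"linear":[0,-35,-2],"twist":0},{"claw":60,"linear":[0,-35,-2],"twist":0},{"claw":60,"linear":[0,-35,-2],"twist":0},{"claw":60,"linear":[0,-35,-2],"twist":0},{"claw":60,"linear":[0,-35,-2],"twist":0},{"claw":60,"linear":[0,-35,-2],"twist":0},{"claw":60,"linear":[0,-35,-2],"twist":0},{"claw":60,"linear":[0,-35,-2],"twist":0}]'
python3 -m pendant '[{"claw":60,"linear":[0,-30,-1],"twist":0},{"claw":60,"linear":[0,0,0],"twist":0},{"claw":60,"linear":[0,0,0],"twist":0},{"claw":60,"linear":[0,0,0],"twist":0},{"claw":60,"linear":[0,0,0],"twist":0},{"claw":60,"linear":[0,0,0],"twist":0},{"claw":60,"linear":[0,0,0],"twist":0},{"claw":60,"linear":[0,0,0],"twist":0},{"claw":60,"linear":[0,0,0],"twist":0},{"claw":60,"linear":[0,0,0],"twist":0}]'
```

```text
clock: 47.0
tool_pos: [0.442, -0.0008, 0.1715]
orientation: [21.4, 89.9, 21.3]
force: [1.2, 0.1, 0.2]
opening: 0.0601
clock: 47.83
tool_pos: [0.4419, -0.0277, 0.171]
orientation: [-154.5, 90.0, -154.5]
force: [0.2, -0.1, -0.0]
opening: 0.0598
```

```bash
python3 -m pendant '[{"claw":60,"linear":[22,0,0],"twist":0},{"claw":60,"linear":[25,1,0],"twist":0},{"claw":60,"linear":[25,0,0],"twist":0},{"claw":60,"linear":[25,0,0],"twist":0},{"claw":60,"linear":[17,0,0],"twist":0},{"claw":60,"linear":[0,0,0],"twist":0},{"claw":60,"linear":[0,0,0],"twist":0},{"claw":0,"linear":[0,0,0],"twist":0},{"claw":0,"linear":[0,0,0],"twist":0},{"claw":0,"linear":[0,0,0],"twist":0}]'
python3 -m pendant '[{"claw":0,"linear":[0,0,0],"twist":0},{"claw":0,"linear":[0,0,0],"twist":0},{"claw":0,"linear":[0,0,0],"twist":0},{"claw":0,"linear":[0,0,0],"twist":0},{"claw":0,"linear":[0,0,0],"twist":0},{"claw":0,"linear":[0,0,0],"twist":0},{"claw":0,"linear":[0,0,0],"twist":0},{"claw":0,"linear":[0,0,0],"twist":0},{"claw":0,"linear":[0,0,1],"twist":0},{"claw":0,"linear":[0,0,3],"twist":0}]'
```

```text
clock: 48.67
tool_pos: [0.4428, -0.0267, 0.0582]
orientation: [19.6, 89.9, 19.6]
force: [-0.5, -0.3, 0.3]
opening: 0.0451
clock: 49.5
tool_pos: [0.4459, -0.0264, 0.0572]
orientation: [69.6, 90.0, 69.7]
force: [-1.6, 6.1, 0.6]
opening: 0.0121
```

```bash
python3 -m pendant '[{"claw":0,"linear":[0,0,4],"twist":0},{"claw":0,"linear":[0,0,5],"twist":0},{"claw":0,"linear":[0,0,6],"twist":0},{"claw":0,"linear":[0,0.5,7],"twist":0},{"claw":0,"linear":[0,0,8],"twist":0},{"claw":0,"linear":[0,0,9],"twist":0},{"claw":0,"linear":[0,0.5,10],"twist":0},{"claw":0,"linear":[0,0,10],"twist":0},{"claw":0,"linear":[0,0,10],"twist":0},{"claw":0,"linear":[0,0,10],"twist":0}]'
python3 -m pendant '[{"claw":0,"linear":[0,0.5,10],"twist":0},{"claw":0,"linear":[0,0,10],"twist":0},{"claw":0,"linear":[0,0,10],"twist":0},{"claw":0,"linear":[0,0,10],"twist":0},{"claw":0,"linear":[0,0,9],"twist":0},{"claw":0,"linear":[0,0.5,8],"twist":0},{"claw":0,"linear":[0,0,7],"twist":0},{"claw":0,"linear":[0,0,6],"twist":0},{"claw":0,"linear":[0,0,5],"twist":0},{"claw":0,"linear":[0,0,4],"twist":0}]'
```

```text
clock: 50.33
tool_pos: [0.5261, -0.0256, 0.0572]
orientation: [40.3, 90.0, 40.4]
force: [-2.2, 7.6, 4.4]
opening: 0.0117
clock: 51.17
tool_pos: [0.6048, -0.0247, 0.0572]
orientation: [26.6, 90.0, 26.6]
force: [-1.6, 5.0, 4.9]
opening: 0.0117
```

```bash
python3 -m pendant '[{"claw":0,"linear":[0,0,3],"twist":0},{"claw":0,"linear":[0,0,3],"twist":0},{"claw":0,"linear":[0,0,3],"twist":0},{"claw":0,"linear":[0,0,2],"twist":0},{"claw":0,"linear":[0,0,2],"twist":0},{"claw":0,"linear":[0,0,2],"twist":0},{"claw":0,"linear":[0,0,1],"twist":0},{"claw":0,"linear":[0,0,1],"twist":0},{"claw":0,"linear":[0,0,0],"twist":0},{"claw":0,"linear":[0,0,0],"twist":0}]'
```

```text
clock: 52.0
tool_pos: [0.6217, -0.0245, 0.0572]
orientation: [26.3, 89.9, 26.3]
force: [-0.3, 5.1, 4.4]
opening: 0.0122
```

```bash
python3 -m pendant '[{"claw":0,"linear":[0,0,1],"twist":0},{"claw":0,"linear":[0,0,1],"twist":0},{"claw":0,"linear":[0,0,1],"twist":0},{"claw":0,"linear":[0,0,1],"twist":0},{"claw":0,"linear":[0,0,0],"twist":0},{"claw":0,"linear":[0,0,0],"twist":0},{"claw":0,"linear":[0,0,0],"twist":0},{"claw":0,"linear":[0,0,0],"twist":0},{"claw":0,"linear":[0,0,0],"twist":0},{"claw":0,"linear":[0,0,0],"twist":0}]'
```

```text
clock: 52.83
tool_pos: [0.6218, -0.0246, 0.0571]
orientation: [176.7, 89.7, 176.7]
force: [-14.3, 9.4, 14.4]
opening: 0.0118
```

```bash
python3 -m pendant '[{"claw":50,"linear":[0,0,0],"twist":0},{"claw":50,"linear":[0,0,0],"twist":0},{"claw":50,"linear":[0,0,0],"twist":0},{"claw":50,"linear":[0,0,0],"twist":0},{"claw":50,"linear":[-15,0,0],"twist":0},{"claw":50,"linear":[-30,0,0],"twist":0},{"claw":50,"linear":[-35,0,0],"twist":0},{"claw":0,"linear":[-35,0,0],"twist":0},{"claw":0,"linear":[-35,0,0],"twist":0},{"claw":0,"linear":[-35,0,0],"twist":0}]'
python3 -m pendant '[{"claw":0,"linear":[-10,-15,0],"twist":0},{"claw":0,"linear":[0,-30,0],"twist":0},{"claw":0,"linear":[0,-30,0],"twist":0},{"claw":0,"linear":[0,-30,0],"twist":0},{"claw":0,"linear":[0,0,0],"twist":0},{"claw":0,"linear":[0,0,0],"twist":0},{"claw":0,"linear":[0,0,0],"twist":0},{"claw":0,"linear":[0,0,0],"twist":0},{"claw":0,"linear":[0,0,0],"twist":0},{"claw":0,"linear":[0,0,0],"twist":0}]'
python3 - <<'E'
from meas import *
cluster(zhi=.097)
im,d=snapshot("scene"); cv2.imwrite("pics/home.png",cv2.resize(im[120:360,140:460,::-1],None,fx=2,fy=2))
E
```

```text
clock: 53.67
tool_pos: [0.6247, -0.0254, 0.2436]
orientation: [-129.2, 90.0, -129.2]
force: [-0.2, 0.4, -0.6]
opening: 0.0353
clock: 54.5
tool_pos: [0.6251, -0.1292, 0.252]
orientation: [75.4, 90.0, 75.5]
force: [-0.5, -0.3, 0.4]
opening: 0.0005
px [ 45. 123.] n 113 mid [0.8006 0.6193 0.0645] circ 0.8014 0.6178 0.0311 [133. 108.   0.]
px [450. 174.] n 112 mid [ 0.6639 -0.3837  0.0825] circ 0.6656 -0.3894 0.0179 [14.  13.  14.5]
px [538. 314.] n 1912 mid [ 0.3274 -0.5688  0.0765] circ 0.3286 -0.556 0.081 [92.5 93.  89. ]
```

View pics/home.png

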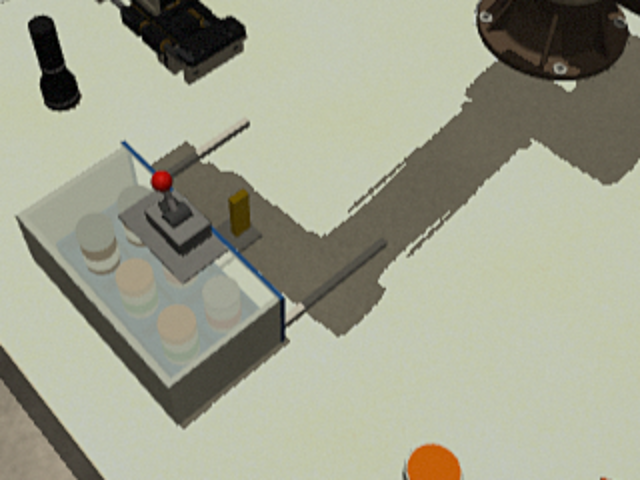

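The tray is home with all six upright under the clear roof. The lever ball is at (162,181) in the crop, still off. Next, the lever.

```bash
python3 -m pendant '[{"claw":0,"linear":[0,0,20],"twist":0},{"claw":0,"linear":[0,0,30],"twist":0},{"claw":0,"linear":[0,0,27],"twist":0},{"claw":0,"linear":[0,0,10],"twist":0},{"claw":0,"linear":[20,0,0],"twist":0},{"claw":0,"linear":[25,0,0],"twist":0},{"claw":0,"linear":[20,0,0],"twist":0},{"claw":0,"linear":[11,0,0],"twist":0},{"claw":0,"linear":[0,0,0],"twist":0},{"claw":0,"linear":[0,0,0],"twist":0}]'
python3 -m pendant '[{"claw":0,"linear":[0,8,0],"twist":0},{"claw":0,"linear":[0,8,0],"twist":0},{"claw":0,"linear":[0,8,0],"twist":0},{"claw":0,"linear":[0,8,0],"twist":0},{"claw":0,"linear":[0,8,0],"twist":0},{"claw":0,"linear":[0,7,0],"twist":0},{"claw":0,"linear":[0,7,0],"twist":0},{"claw":0,"linear":[0,7,0],"twist":0},{"claw":0,"linear":[0,7,0],"twist":0},{"claw":0,"linear":[0,7,0],"twist":0}]'
python3 - <<'E'
from h import *
for n in("top","scene"):
    im,d=snapshot(n); P=cloud(n,d); hsv=cv2.cvtColor(im,cv2.COLOR_RGB2HSV).astype(int)
    r=(P[...,2]>.16)&(P[...,2]<.21)&((hsv[...,0]<8)|(hsv[...,0]>172))&(hsv[...,1]>150)&(abs(P[...,1])<.1)&(abs(P[...,0]-.71)<.04)&(d>0)
    q=P[r]; print(n,len(q),q.mean(0).round(3) if len(q) else "")
print(get_obs()["force"],get_obs()["tool_pos"])
E
```

```text
clock: 55.43
tool_pos: [0.712, -0.1299, 0.1763]
orientation: [-131.6, 90.0, -131.5]
force: [-0.6, 0.1, 1.5]
opening: 0.0006
clock: 56.27
tool_pos: [0.712, -0.0546, 0.1763]
orientation: [-43.9, 90.0, -43.9]
force: [0.1, -1.0, 1.3]
opening: 0.0001
top 6 [ 0.708 -0.016  0.195]
scene 12 [ 0.726 -0.022  0.194]
[0.04279746 0.77755827 0.24854419] [ 0.71191842 -0.05368855  0.17595483]
```

```bash
python3 -m pendant '[{"claw":0,"linear":[0,6,0],"twist":0},{"claw":0,"linear":[0,6,0],"twist":0},{"claw":0,"linear":[0,5,0],"twist":0},{"claw":0,"linear":[0,3,0],"twist":0},{"claw":0,"linear":[0,2,0],"twist":0},{"claw":0,"linear":[0,2,0],"twist":0},{"claw":0,"linear":[0,1,0],"twist":0},{"claw":0,"linear":[0,1,0],"twist":0},{"claw":0,"linear":[0,0,0],"twist":0},{"claw":0,"linear":[0,0,0],"twist":0}]'
```

```text
clock: 57.2
tool_pos: [0.712, -0.0289, 0.1761]
orientation: [48.4, 90.0, 48.4]
force: [0.7, 0.2, 0.8]
opening: 0.0004
```

```bash
python3 -m pendant '[{"claw":0,"linear":[0,2,0],"twist":0},{"claw":0,"linear":[0,1,0],"twist":0},{"claw":0,"linear":[0,1,0],"twist":0},{"claw":0,"linear":[0,1,0],"twist":0},{"claw":0,"linear":[0,1,0],"twist":0},{"claw":0,"linear":[0,0,0],"twist":0},{"claw":0,"linear":[0,0,0],"twist":0},{"claw":0,"linear":[0,0,0],"twist":0},{"claw":0,"linear":[0,0,0],"twist":0},{"claw":0,"linear":[0,0,0],"twist":0}]'
```

```text
clock: 58.03
tool_pos: [0.7118, -0.0254, 0.1761]
orientation: [-102.8, 89.8, -102.9]
force: [1.2, -9.9, -1.6]
opening: 0.0002
```

The lever is against its stop at about 10 N. Backing off, rising clear and checking.

```bash
python3 -m pendant '[{"claw":0,"linear":[0,-10,0],"twist":0},{"claw":0,"linear":[0,-20,0],"twist":0},{"claw":0,"linear":[0,-20,0],"twist":0},{"claw":0,"linear":[-20,0,0],"twist":0},{"claw":0,"linear":[-30,0,0],"twist":0},{"claw":0,"linear":[-30,0,0],"twist":0},{"claw":0,"linear":[0,-30,-20],"twist":0},{"claw":0,"linear":[0,-30,-25],"twist":0},{"claw":0,"linear":[0,-30,-25],"twist":0},{"claw":0,"linear":[0,-30,-25],"twist":0}]'
python3 -m pendant '[{"claw":0,"linear":[0,-30,-25],"twist":0},{"claw":0,"linear":[0,-30,-25],"twist":0},{"claw":0,"linear":[0,-30,-25],"twist":0},{"claw":0,"linear":[0,-30,-10],"twist":0},{"claw":0,"linear":[0,0,0],"twist":0},{"claw":0,"linear":[0,0,0],"twist":0},{"claw":0,"linear":[0,0,0],"twist":0},{"claw":0,"linear":[0,0,0],"twist":0},{"claw":0,"linear":[0,0,0],"twist":0},{"claw":0,"linear":[0,0,0],"twist":0}]'
python3 - <<'E'
from h import *
for n in("top","scene"):
    im,d=snapshot(n); P=cloud(n,d); hsv=cv2.cvtColor(im,cv2.COLOR_RGB2HSV).astype(int)
    r=(P[...,2]>.16)&(P[...,2]<.21)&((hsv[...,0]<8)|(hsv[...,0]>172))&(hsv[...,1]>150)&(abs(P[...,1])<.1)&(abs(P[...,0]-.71)<.04)&(d>0)
    q=P[r]; print(n,len(q),q.mean(0).round(3) if len(q) else "")
    y=(hsv[...,0]>20)&(hsv[...,0]<35)&(hsv[...,1]>120)&(hsv[...,2]>50)&(abs(P[...,1])<.1)&(d>0)&(P[...,2]>.08)&(P[...,2]<.1)&(P[...,0]<.66)
    q=P[y]; print("tab",len(q),q.mean(0).round(3) if len(q) else "")
cv2.imwrite("pics/end.png",cv2.resize(im[120:360,140:460,::-1],None,fx=2,fy=2))
E
```

```text
clock: 58.87
tool_pos: [0.616, -0.1937, 0.2564]
orientation: [31.9, 89.9, 32.0]
force: [0.7, -1.1, -0.7]
opening: 0.0003
clock: 59.7
tool_pos: [0.5326, -0.3121, 0.256]
orientation: [93.0, 90.0, 93.1]
force: [-0.4, 0.2, -0.4]
opening: 0.0005
top 89 [0.711 0.004 0.191]
tab 44 [ 0.618 -0.023  0.089]
scene 85 [0.718 0.008 0.19 ]
tab 44 [ 0.622 -0.022  0.088]
```

View pics/end.png

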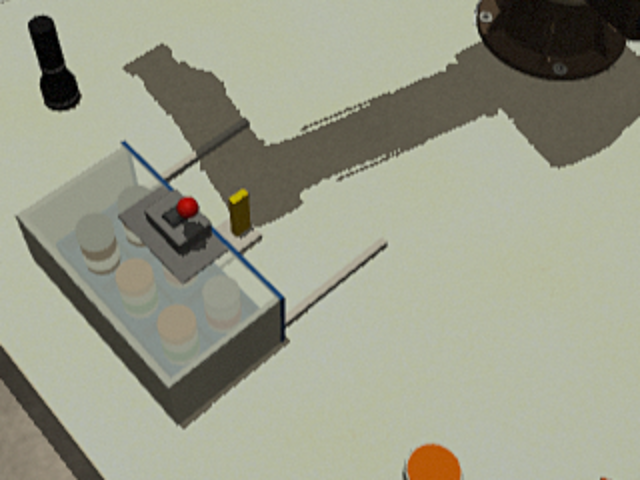

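The lever now leans left, with the ball at (187,208) in the crop. It measures y ≈ +.004, the predicted on position. The tab is at .62 (home), all six still stand, and the arm is clear.

```bash
python3 -c "
from plant import *
print(close_job())"
```

```text
the job is handed in; nothing more can be done
None
```

I drew the tray out to its stop, stood all six exhibits (two jars, two tins, two pots) in it one to a cell, slid it home, then threw the red lever. I handed the job in at about 60 s of the 210 s allowed; no verdict is reported.

**Exhibits:** in the last measurement before closing, all six were within about 3 mm of their cell centres and at the right heights for standing on the floor. In the last picture they still look upright under the roof, though I could not measure them there. One tin was knocked about 35 mm aside during the run; I found it again and picked it from its new place.

**Tray:** it travelled 180 mm between its end stops, and the tab reads x ≈ 0.62 m, which is home.

**Lever:** the fingers met a firm stop at about 10 N, and the ball then measured y ≈ +0.004 to +0.008 m, against about +0.003 m predicted for fully on. One mismatch: the ball moved about 48 mm in the top camera rather than the stated 53 mm. That is because the starting position read about 6 mm short of what was expected; the end position agrees with fully on.

**Torch and powder pot:** the arm went near neither. The torch measured unmoved; the powder pot was judged only by eye in the pictures.

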